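Fetch fallen furniture feet from under the rack and lock the stock box

TASK

Some furniture feet have fallen and stand under the low grid deck of the rack, where a hand does not fit. Use the reacher (hold it by its grip and squeeze the trigger to close its jaws) to get every one of them out and into the open stock box, then shut the box's lid fully and lock it by pushing the steel pin through all three eyes at the front of the box, until the shank sticks out on both sides. Leave the reacher lying flat on its rubber mat again, and leave the other stock where it stands.

Things in the scene. Friction and masses are not known exactly. Their poses are not given: they have to be found in the camera images.
- rack: bottom tier of a bare steel rack, fixed, 240 mm deep (x) by 400 mm wide (y); posts 22 mm square at x +-110, y +-190 mm; deck a grid of 6 mm rods in a frame, underside 105 mm, top 130 mm above the table, open all round below. Origin on the table under its centre; z up, x points into the gap from the open front
- rack_front (a point): on the table under the middle of the rack's front edge (rack x = -116 mm), the side towards the middle of the table, from which the feet are fetched; axes as the rack's
- foot1: furniture foot: aluminium cylinder with black sole, 46 mm diameter, 56 mm tall, about 60 g, at the start standing on the table in the gap under the rack; origin at its centre (28 mm above the table), z along its axis. Two or three of the feet are present
- foot2: second furniture foot, same as foot1
- foot3: third furniture foot, same as foot1
- reacher: reacher (litter-picker type tool), 335 mm long, 0.32 kg, lying on the mat as it is used: x along it to the jaws, z up; jaws and trigger work sideways (y). Origin on its underside below the grip's middle, near its balance point. Black grip x -75..+30, y -30..+8, z 6..56 mm, trigger plate opposite. Hold both between two fingers about x = 0, z = 33 mm: 60 mm across when free
- trigger (a joint): trigger travel in m: 0 free (jaws open), 0.014 fully in. Plate x -38..+38, z 10..54 mm, outer face y = +30 mm, moves to -y. Spring: 13 N to start, 19 N fully in; held with up to 10 N it stays free. Closes both jaws (30 rad/m); they meet a foot at about 0.010 m, 30 N then holds it firmly; ease to 10 N to open. Fingers closing evenly shift the reacher to its +y by half the travel
- jaw_centre (a point): on the reacher where an item is best held, at x = 225, y = 0, z = 27 mm of its frame. The jaws hinge at x = 180, y = +-26 mm and reach to x = 260 mm, z 5..49 mm, with inward tips; open: 78 mm between the tips, 108 mm over all. Behind them a head block, 60 mm wide, z 20..55, x 163..185 mm, and a round 14 mm shaft at z = 45 mm from x = 25 to 165 mm
- mat: black rubber mat, fixed, 380 x 130 x 3 mm, on which the reacher lies; origin under its centre, x along its length
- box: stock box of grey sheet steel, fixed, open on top, outside 180 mm (x) by 260 mm (y) by 70 mm high, walls and floor 5 mm; origin under its centre, front = -x side (towards the robot), z up. On its front two fixed steel eyes at y = -20 and +20 mm; the lid's eye comes between them at y = 0 when the lid is shut
- eye_axis (a point): middle of the line through the three eyes, at x = -130, y = 0, z = 60 mm of the box (40 mm ahead of its front wall); axes as the box's. Each eye is a steel plate 8 mm thick, 38 mm square, with a 20 mm square hole along the box's y
- lid (a joint): lid angle in rad: 0 shut, 1.1 to 1.35 (leaning over the box) at the start, 1.5 the stop. The lid is 180 mm long from the hinge towards the box's -x, 260 mm wide, 8 mm thick, with its eye sticking out 59 mm beyond its front edge at y = 0. A stiff hinge (0.35 N m) holds it where it is left; push its outer face from behind and above to shut it
- lid_hinge (a point): middle of the lid's hinge line, which runs along the box's y at x = +90, z = 70 mm of the box, level with the lid's underside when shut; axes as the box's (does not turn with the lid)
- pin: steel lock pin lying on the table: round shank 12 mm diameter, 110 mm long, origin mid shank, x along it to the free tip (x = +55 mm); at the other end a dark block-shaped head, 16 mm wide, 13 mm high, from x = -55 to -91 mm, to grip it by; about 80 g. It starts with its tip pointing roughly to the box's -y and can go through the eyes that way, entered from the box's +y side
- carton_a: brown carton 70 x 110 x 60 mm on the rack's deck, bystander
- carton_b: white carton 75 x 100 x 45 mm on the rack's deck, bystander
- carton_c: brown carton 70 x 90 x 60 mm on the far side of the table, bystander
- tape: roll of tape core 90 mm across, 45 mm high, on the far side, bystander
- oil: white bottle 52 mm across, 130 mm high, on the far side behind the box, bystander
- knob_brass: brass knob 48 mm across, 48 mm high, standing at the near right, bystander
Things that resemble listed ones, but are neither listed nor needed, are in the scene too. What is shaped like the foot2 but green is not meant.

How it is judged:
On the way, in this order (a step that is already met when the one before it is completed fails the run):
1. a foot under the rack is gripped with the reacher, its trigger squeezed (((contact force between reacher and foot1 above 1 N and value of joint trigger above 0.006 m and (x of foot1 in the frame of rack between -0.1 and 0.15 m and y of foot1 in the frame of rack between -0.19 and 0.19 m and height (world z) of foot1 below 0.11 m)) or (contact force between reacher and foot2 above 1 N and value of joint trigger above 0.006 m and (x of foot2 in the frame of rack between -0.1 and 0.15 m and y of foot2 in the frame of rack between -0.19 and 0.19 m and height (world z) of foot2 below 0.11 m)) or (contact force between reacher and foot3 above 1 N and value of joint trigger above 0.006 m and (x of foot3 in the frame of rack between -0.1 and 0.15 m and y of foot3 in the frame of rack between -0.19 and 0.19 m and height (world z) of foot3 below 0.11 m)))), for 0.2 s.
2. all the feet are in the box (x of foot1 in the frame of box between -0.088 and 0.088 m and y of foot1 in the frame of box between -0.128 and 0.128 m and z of foot1 in the frame of box between 0 and 0.06 m and x of foot2 in the frame of box between -0.088 and 0.088 m and y of foot2 in the frame of box between -0.128 and 0.128 m and z of foot2 in the frame of box between 0 and 0.06 m and x of foot3 in the frame of box between -0.088 and 0.088 m and y of foot3 in the frame of box between -0.128 and 0.128 m and z of foot3 in the frame of box between 0 and 0.06 m), for 0.2 s.
3. the lid is shut (value of joint lid below 0.06 rad), for 0.2 s.
4. the pin is through all three eyes (value of joint lid below 0.06 rad and x of pin in the frame of box between -0.138 and -0.122 m and z of pin in the frame of box between 0.052 and 0.068 m and y of pin in the frame of box between -0.025 and 0.025 m and angle between the x axis of pin and the y axis of box, either way round below 0.25 rad), for 0.2 s.
At the end, for the whole second after the job is handed in: each present foot lies in the box; lid shut (under 0.06 rad); pin through all three eyes (mid shank within 25 mm of the lid's eye along it, 8 mm of the axis, 0.25 rad); reacher flat on its mat (origin over the mat, under 20 mm high, tilt under 0.12 rad); pin and reacher at rest (all of step 2 and all of step 4 and x of reacher in the frame of mat between -0.17 and 0.17 m and y of reacher in the frame of mat between -0.06 and 0.06 m and height (world z) of reacher below 0.02 m and angle between reacher's own z axis and vertical below 0.12 rad and linear speed of each of pin, reacher below 0.02 m/s); the robot touches nothing.
It fails at once if the fingers touch a foot that is still under the rack ((contact force between the fingers and foot1 above 0.5 N and (x of foot1 in the frame of rack between -0.1 and 0.15 m and y of foot1 in the frame of rack between -0.19 and 0.19 m and height (world z) of foot1 below 0.11 m)) or (contact force between the fingers and foot2 above 0.5 N and (x of foot2 in the frame of rack between -0.1 and 0.15 m and y of foot2 in the frame of rack between -0.19 and 0.19 m and height (world z) of foot2 below 0.11 m)) or (contact force between the fingers and foot3 above 0.5 N and (x of foot3 in the frame of rack between -0.1 and 0.15 m and y of foot3 in the frame of rack between -0.19 and 0.19 m and height (world z) of foot3 below 0.11 m))).
It fails at once if other stock is shifted by more than 40 mm (distance of any of carton_a, carton_b, carton_c, tape, oil, knob_brass from where it was at the start of the episode above 0.04 m).
Of foot1, foot2, foot3 only 2 to 3 are there at a start; the rules pass over those that are not, and their reading is None.
At some moment in a run one of foot1, foot2, foot3, pin may be knocked a few centimetres aside while the robot is not near it.
It also fails if it takes over 210 s, if anything falls off the work surface, if the arm or the gripper's body presses on something with over 40 N, if the wrist force passes 120 N, or if a joint passes its speed limit or range.

ROBOT

A 6-joint arm with a two-finger parallel gripper is mounted at the origin on the work surface. World frame = base frame: x ahead of the robot, y to its left, z up, the work surface at z = 0. Lengths are in m, angles in rad, forces in N, time in s.
With the tool pointing down it reaches from about 0.3 to 0.875 m from the base axis. Payload 4.2 kg.
Tool frame: the origin (TCP) lies midway between the tips of the shut fingers; the grasp point (between the pads) lies 19 mm behind it; z points along the fingers, y is the direction in which the jaws open and shut (so a half turn about z gives the same grasp; the last joint's range is limited). The gripper opens to 85 mm and grips with 20 to 120 N. Pads are 22 mm wide; open, the fingers measure 114 mm over their backs; the gripper's body (76 mm by 85 mm) begins 54 mm behind the grasp point. The pads swing forward as they close: fully open they stand 13 mm farther back than shut.
Start: joints at [-1.353, 0.32, 1.565, -0, 1.257, -0.02], TCP at [0.135, -0.559, 0.231] pointing down, gripper open.
Joint ranges: [-3.11, 3.11], [-0.84, 2.01], [0.21, 2.61], [-1.34, 4.49], [0.05, 2.63], [-2.56, 2.56]. Speed limits (rad/s): [2.57, 2.57, 3.14, 3.14, 3.14, 3.14].

INTERFACE

Orientations are given as a 3x3 rotation matrix whose columns are the frame's x, y, z axes.
In Python, from bench import state, vision, workorder gives the robot as it stands.
- The arm moves only by the shell command python3 -m handwheel 'ROWS' [FORCE]. ROWS is JSON, a list of rows, each a list of 7 numbers: the shift along the world's x, y, z in m, then the turn, a rotation vector about the world's x, y, z in degrees, then the closure, from -1 (fully open) to 1 (shut). A call has 1 to 5 rows; each row shifts and turns the commanded pose from where the row before left it; what a row does not reach is not made up. A row lasts 1/12 s, in which the tool goes at most 41.7 mm and 7.16 degrees, less where a joint would pass 70% of its speed; a pose out of reach is approached as far as the arm can. A call is refused whole if a number of a shift passes 0.0417 or a number of a turn 7.16, either way. A call with a gripper value outside its range is refused whole. The fingers move at their own pace and stop on an object; FORCE is the grip in N (left out, the last holds). Time passes only in rows, so rows that do not move let the fingers close. It gives the time, the measured TCP pose, the force and the opening at its end, in the units of the state.
- state(): the state, without advancing time (a new reading comes with each control period).
- vision.capture(name): name is "scene" or "top" or "wrist"; returns the picture (420x560x3 uint8, red, green, blue); there is no depth.
- vision.get_calibration(name): a dict with "mtx" (3x3 intrinsics, pixels), "dist_coeffs" ([k1, k2, p1, p2, k3] as OpenCV has them; the pictures are not rectified), "cam_to_world" (4x4, takes a point from camera to world coordinates); the wrist camera has in their place "mount" (4x4, takes a point from camera to tool coordinates, whose origin is the TCP and whose axes are the flange's). Camera axes: x right, y up, looking along -z (the intrinsics and any distortion apply to the point x, -y, -z); pixel columns grow to the right and rows downward; lengths in m; the calibration is good to about 2 mm. A picture is of the moment at which its call begins: read the wrist's pose just before it. get_calibration takes no time and is no camera call.
- workorder.sign_off(): hands the job in, once; it reports no verdict.
The state is a dict: "clock": time; "joint_pos": joint angles; "dq": joint speeds; "effort": joint torques, N m; "eef_pos": TCP position; "eef_rot": TCP orientation; "wrist_force": force on the tool from outside, world axes, zero at the start; "wrist_torque": the same for the moment, N m; "grip_width": finger opening in m.
Only numpy, scipy, OpenCV 4.12 (cv2) and the standard library are available. Lean on these libraries where they do the work, as an engineer would, in place of code of your own. Each camera call takes 0.05 s, during which the arm holds its last target.

## Working session

There is one attempt and no reset: what is moved stays moved. The work goes in short steps, Python scripts to look and compute and a shell command to move; the robot and the scene stay as the last step left them, time stands still between calls to the robot, and variables do not carry over. Pictures are saved under pics/ and viewed, and the job is handed in when it is done.

```bash
ls; mkdir -p pics
cat > h.py <<'E'
import numpy as np, cv2
from bench import state, vision, workorder
def cal(n):
    c=vision.get_calibration(n); K=np.array(c["mtx"],float); D=np.array(c["dist_coeffs"],float)
    if n=="wrist":
        s=state(); T=np.eye(4); T[:3,:3]=np.array(s["eef_rot"]); T[:3,3]=s["eef_pos"]
        M=T@np.array(c["mount"])
    else: M=np.array(c["cam_to_world"])
    return K,D,M
def ray(C,uv):
    K,D,M=C
    p=cv2.undistortPoints(np.array(uv,float).reshape(-1,1,2),K,D).reshape(-1,2)
    d=np.c_[p[:,0],-p[:,1],-np.ones(len(p))]@M[:3,:3].T
    return M[:3,3],d
def onz(C,uv,z):
    o,d=ray(C,uv); t=(z-o[2])/d[:,2]; return o+d*t[:,None]
def proj(C,P):
    K,D,M=C; P=np.array(P,float).reshape(-1,3)
    q=(P-M[:3,3])@M[:3,:3]; q=q*[1,-1,-1]
    return cv2.projectPoints(q.reshape(-1,1,3),np.zeros(3),np.zeros(3),K,D)[0].reshape(-1,2)
def shot(n,f,crop=None,sc=1):
    C=cal(n); im=vision.capture(n); im=np.array(im); np.save('pics/'+f+'.npy',im)
    v=im if crop is None else im[crop[1]:crop[3],crop[0]:crop[2]]
    v=cv2.resize(v,None,fx=sc,fy=sc,interpolation=cv2.INTER_CUBIC)
    cv2.imwrite('pics/'+f+'.png',v[:,:,::-1]); return C,im
E
python3 - <<'E'
from h import *
for n in("scene","top","wrist"):
    C,_=shot(n,n+"0",sc=1.4); print(n,np.round(C[2],3).tolist(),C[0].round(1).tolist(),C[1])
print(state())
E
```

```text
pics
scene [[0.538, -0.652, 0.534, 1.192], [0.843, 0.415, -0.342, -0.461], [0.001, 0.635, 0.773, 1.06], [0.0, 0.0, 0.0, 1.0]] [[481.4, 0.0, 277.7], [0.0, 481.4, 209.8], [0.0, 0.0, 1.0]] [-0.10725734  0.          0.          0.          0.        ]
top [[0.017, 0.986, -0.166, 0.304], [-1.0, 0.017, 0.001, -0.044], [0.004, 0.166, 0.986, 1.47], [0.0, 0.0, 0.0, 1.0]] [[518.9, 0.0, 290.7], [0.0, 518.9, 218.2], [0.0, 0.0, 1.0]] [0.03215162 0.         0.         0.         0.        ]
wrist [[0.238, 0.928, 0.288, 0.209], [-0.971, 0.228, 0.069, -0.541], [-0.001, -0.296, 0.955, 0.373], [0.0, 0.0, 0.0, 1.0]] [[378.3, 0.0, 271.0], [0.0, 378.3, 205.3], [0.0, 0.0, 1.0]] [0.01156169 0.         0.         0.         0.        ]
{'clock': 0.15, 'joint_pos': array([-1.35299086e+00,  3.20139380e-01,  1.56537873e+00,  2.75392280e-05,
        1.25736621e+00, -1.99871980e-02]), 'dq': array([ 7.76590451e-04,  8.07259465e-05, -4.22716233e-03,  9.12253642e-04,
       -3.25114387e-05, -9.78744983e-04]), 'effort': array([ 8.81377964e-04, -4.15840995e+01, -2.34345138e+01, -2.11064378e-05,
        5.95778867e-03, -6.39648249e-06]), 'eef_pos': array([ 0.13538841, -0.55848396,  0.23068644]), 'eef_rot': array([[ 9.71862307e-01,  2.35549552e-01, -2.53534122e-04],
       [ 2.35549683e-01, -9.71861483e-01,  1.26680967e-03],
       [ 5.19964019e-05, -1.29088445e-03, -9.99999165e-01]]), 'wrist_force': array([ 0.12693116,  0.70103951, -0.7099451 ]), 'wrist_torque': array([-0.01423359,  0.05250232, -0.00276097]), 'grip_width': 0.08545091500126903}
```

View pics/scene0.png

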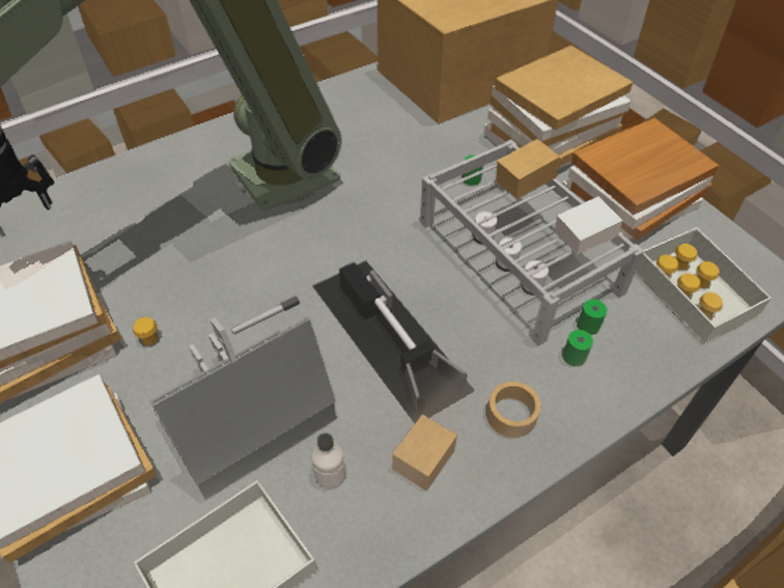

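View pics/top0.png

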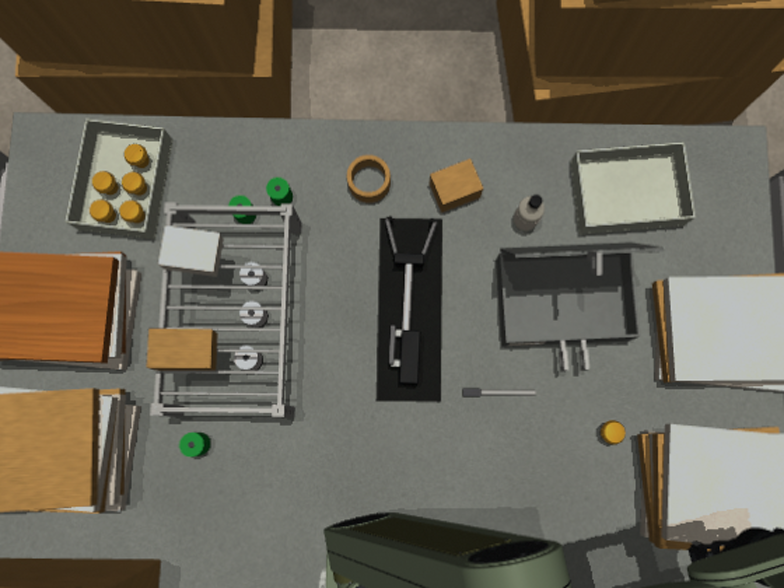

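View pics/wrist0.png

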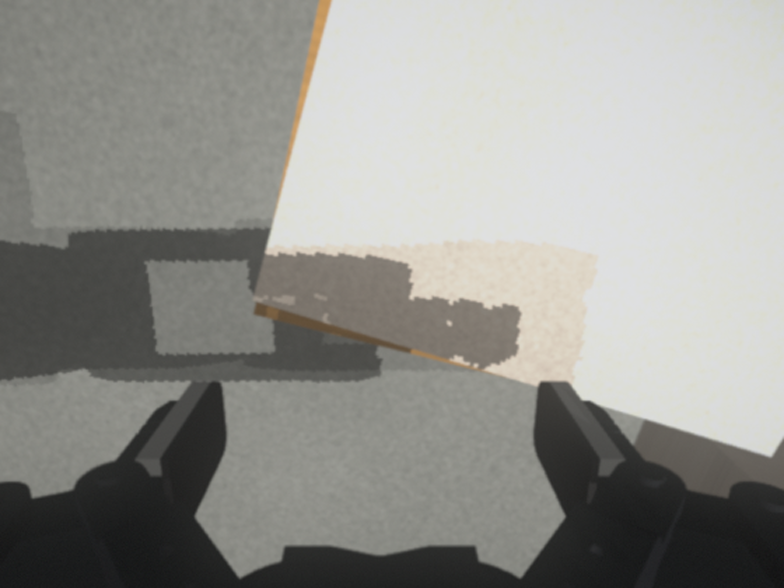

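The top view shows three white feet under the rack at about (251,273), (251,313), (246,357) in the 1.4x picture. It also shows green decoys at (240,207), (278,189) and (194,444), the reacher on its mat with the grip at (410,357), the box at (567,300), and the pin at (500,392) with its head to the left. Next I'll measure these.

Run:
```python
from h import *
C=cal("top"); im=np.load('pics/top0.npy')
def sv(n,c,s): cv2.imwrite('pics/'+n+'.png',cv2.resize(im[c[1]:c[3],c[0]:c[2]],None,fx=s,fy=s,interpolation=cv2.INTER_CUBIC)[:,:,::-1])
sv('rackc',(100,135,225,310),3.4); sv('reachc',(255,145,330,300),3.8); sv('boxc',(320,160,480,300),5)
sc=cal("scene"); im2=np.load('pics/scene0.npy'); im=im2
sv('rack_s',(290,90,470,250),3.5)
```

```text
(no output)
```

View pics/rackc.png

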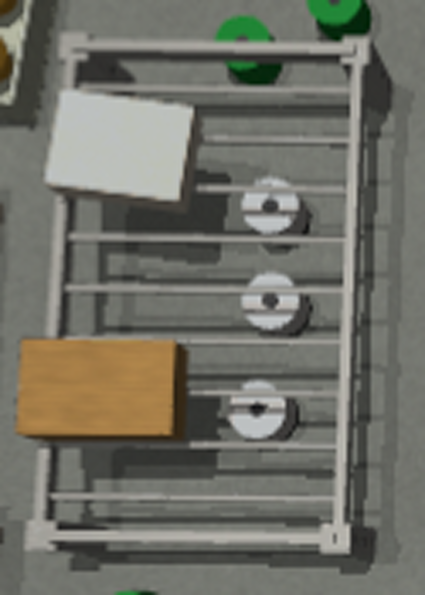

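View pics/reachc.png

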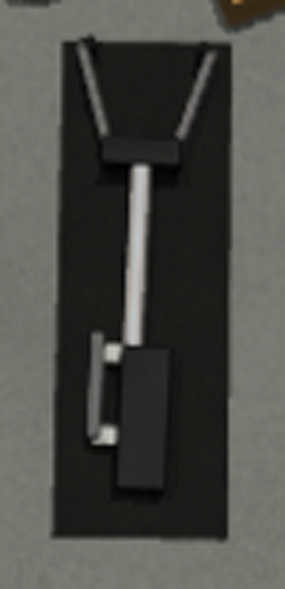

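View pics/boxc.png

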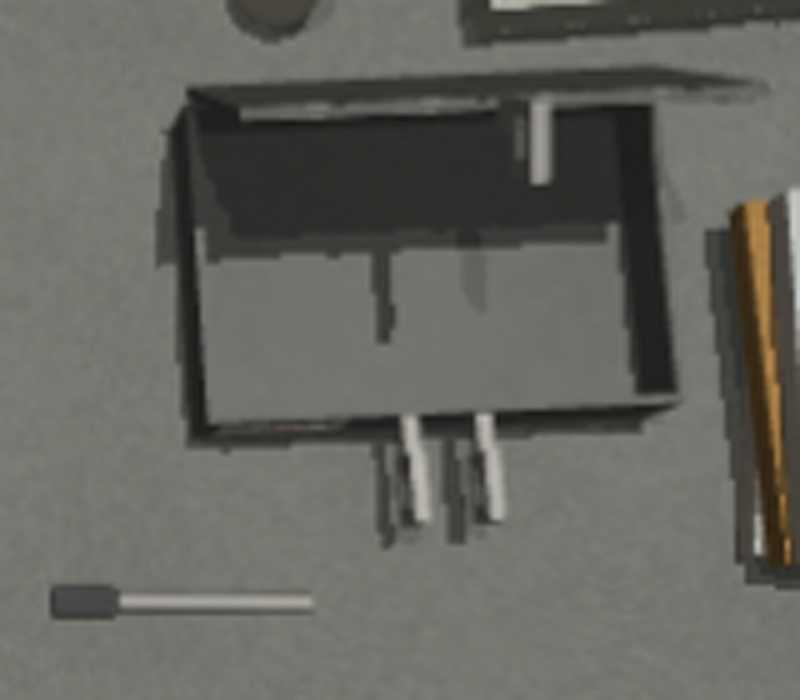

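View pics/rack_s.png

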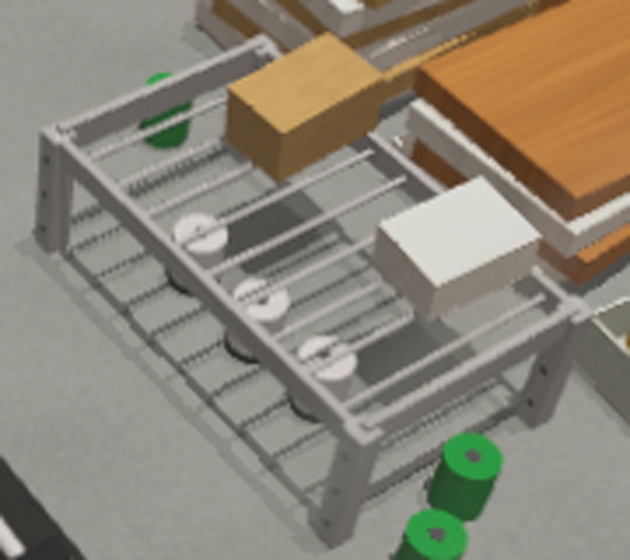

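Run:
```python
from h import *
np.set_printoptions(precision=4,suppress=True)
C=cal("top"); S=cal("scene")
def t(l,c,s,z): return onz(C,np.array(l,float)/s+np.array(c),z)
print("feet",t([(270,206),(270,300),(257,409)],(100,135),3.4,.056))
print("feet scene",onz(S,np.array([(326,358),(262,300),(200,234)],float)/3.5+[290,90],.056))
r=t([(75,45),(355,50),(335,537),(42,535)],(100,135),3.4,.13)
print("rack",r,r.mean(0)); 
g=t([(124,346),(170,348),(163,491),(117,489)],(255,145),3.8,.059); print("grip",g,g.mean(0))
print("head",t([(103,137),(181,140),(181,163),(103,162)],(255,145),3.8,.058))
print("shaft",t([(140,167),(131,344)],(255,145),3.8,.052))
print("mat",t([(62,43),(230,43),(227,538),(53,535)],(255,145),3.8,.003))
print("box",t([(190,440),(675,402),(650,105),(182,105)],(320,160),5,.07))
print("eyes",t([(403,415),(425,520),(480,415),(500,520)],(320,160),5,.079))
print("pin",t([(52,602),(118,602),(313,603)],(320,160),5,.0065))
```

```text
feet [[0.6013 0.2647 0.056 ]
 [0.5237 0.2606 0.056 ]
 [0.4351 0.2663 0.056 ]]
feet scene [[0.6029 0.2658 0.056 ]
 [0.5257 0.2627 0.056 ]
 [0.4371 0.267  0.056 ]]
rack [[0.7119 0.4073 0.13  ]
 [0.7122 0.1883 0.13  ]
 [0.3331 0.1865 0.13  ]
 [0.3315 0.4049 0.13  ]] [0.5222 0.2968 0.13  ]
grip [[ 0.4927 -0.0378  0.059 ]
 [ 0.4918 -0.071   0.059 ]
 [ 0.3891 -0.0675  0.059 ]
 [ 0.3899 -0.0347  0.059 ]] [ 0.4409 -0.0528  0.059 ]
head [[ 0.6474 -0.0197  0.058 ]
 [ 0.6462 -0.077   0.058 ]
 [ 0.6289 -0.0773  0.058 ]
 [ 0.6286 -0.02    0.058 ]]
shaft [[ 0.6267 -0.0473  0.052 ]
 [ 0.4952 -0.0429  0.052 ]]
mat [[ 0.7344  0.0142  0.003 ]
 [ 0.7367 -0.115   0.003 ]
 [ 0.3587 -0.1161  0.003 ]
 [ 0.3588  0.0123  0.003 ]]
box [[ 0.4619 -0.2291  0.07  ]
 [ 0.4873 -0.4918  0.07  ]
 [ 0.6525 -0.4839  0.07  ]
 [ 0.6482 -0.2256  0.07  ]]
eyes [[ 0.4765 -0.3427  0.079 ]
 [ 0.4201 -0.3533  0.079 ]
 [ 0.4772 -0.384   0.079 ]
 [ 0.4208 -0.3933  0.079 ]]
pin [[ 0.3765 -0.1597  0.0065]
 [ 0.3772 -0.1966  0.0065]
 [ 0.3786 -0.3058  0.0065]]
```

Three feet are present, at world (0.602,0.265), (0.525,0.261) and (0.436,0.266), and the two cameras agree within about 2 mm. The reacher origin is about (0.463,-0.042) at yaw -1.9°.

The things that could be mistaken for a foot are, in 1.4x top pixels:
- Green cylinders at (240,207), (278,189) and (194,444), excluded by colour.
- The brass knobs in a tray.

The pieces I want are the white ones at (251,273), (251,313) and (246,357), which the crop confirms stand under the deck. I'll move to the reacher now.

```bash
python3 -m handwheel '[[0.0205,0.0322,0,0,0,-1,-1],[0.0205,0.0322,0,0,0,-1,-1],[0.0205,0.0322,0,0,0,-1,-1],[0.0205,0.0322,0,0,0,-1,-1],[0.0205,0.0322,0,0,0,-1,-1]]'
python3 -m handwheel '[[0.0205,0.0322,0,0,0,-1,-1],[0.0205,0.0322,0,0,0,-1,-1],[0.0205,0.0322,0,0,0,-1,-1],[0.0205,0.0322,0,0,0,-1,-1],[0.0205,0.0322,0,0,0,-1,-1]]'
python3 -m handwheel '[[0.0205,0.0322,0,0,0,-1,-1],[0.0205,0.0322,0,0,0,-1,-1],[0.0205,0.0322,0,0,0,-1,-1],[0.0205,0.0322,0,0,0,-1,-1],[0.0205,0.0322,0,0,0,-1,-1]]'
```

```text
clock: 0.57
eef_pos: [0.2384, -0.3961, 0.231]
eef_rot: [[0.989, 0.148, -0.0], [0.148, -0.989, 0.0], [-0.0, -0.0, -1.0]]
wrist_force: [1.7, 0.0, -0.7]
grip_width: 0.0859
clock: 0.98
eef_pos: [0.3409, -0.2351, 0.2313]
eef_rot: [[0.998, 0.062, 0.0], [0.062, -0.998, -0.0], [0.0, 0.0, -1.0]]
wrist_force: [0.5, -0.6, -0.4]
grip_width: 0.0856
clock: 1.4
eef_pos: [0.4434, -0.074, 0.2313]
eef_rot: [[1.0, -0.025, 0.0], [-0.025, -1.0, -0.0], [0.0, 0.0, -1.0]]
wrist_force: [0.0, -1.0, -0.3]
grip_width: 0.0855
```

```bash
python3 -m handwheel '[[0.0196,0.0315,0,0,0,-0.5,-1],[0,0,0,0,0,0,-1]]'
python3 - <<'E'
from h import *
shot("wrist","w1",sc=1.4)
E
```

```text
clock: 1.57
eef_pos: [0.4654, -0.0396, 0.2311]
eef_rot: [[1.0, -0.027, 0.002], [-0.027, -1.0, 0.002], [0.002, -0.003, -1.0]]
wrist_force: [0.3, -0.3, -0.4]
grip_width: 0.0856
```

View pics/w1.png

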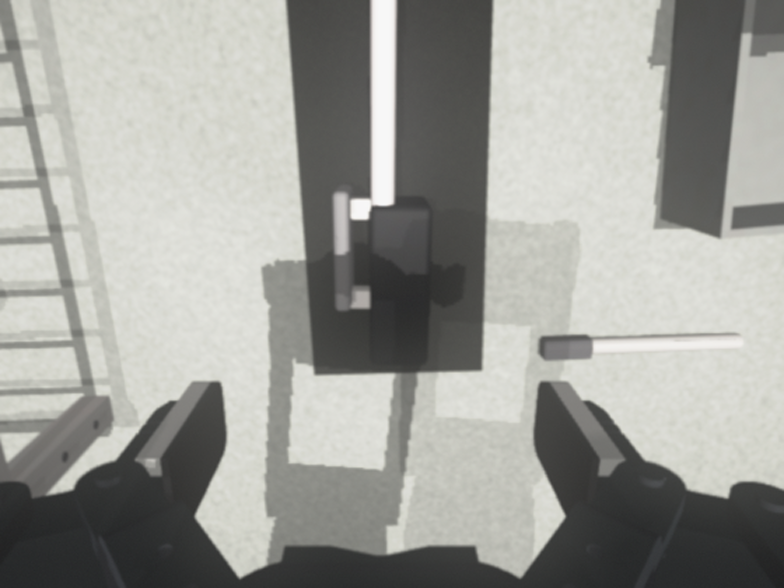

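Run:
```python
from h import *
np.set_printoptions(precision=4,suppress=True)
C=cal("wrist")
p=np.array([(335,192),(335,310),(429,207),(430,355)])/1.4
print(onz(C,p[:2],.057)); print(onz(C,p[2:],.059))
print("pin",onz(C,np.array([(540,347),(592,346),(742,340)])/1.4,.008))
print("shaft",onz(C,np.array([(384,5),(382.5,200)])/1.4,.055))
```

```text
[[ 0.5013 -0.017   0.057 ]
 [ 0.4273 -0.0133  0.057 ]]
[[ 0.4913 -0.0724  0.059 ]
 [ 0.3956 -0.0733  0.059 ]]
pin [[ 0.3767 -0.1601  0.008 ]
 [ 0.3766 -0.1988  0.008 ]
 [ 0.3788 -0.3088  0.008 ]]
shaft [[ 0.5999 -0.0482  0.055 ]
 [ 0.4956 -0.045   0.055 ]]
```

```bash
python3 -m handwheel '[[-0.0014,-0.0044,-0.04,0,0,-0.4,-1],[0,0,-0.04,0,0,0,-1],[0,0,-0.04,0,0,0,-1],[0,0,-0.04,0,0,0,-1],[0,0,-0.03,0,0,0,-1]]'
python3 -m handwheel '[[0,0,-0.018,0,0,0,-1],[0,0,-0.01,0,0,0,-1],[0,0,0,0,0,0,-1]]'
python3 -m handwheel '[[0,0,0,0,0,0,-0.3],[0,0,0,0,0,0,-0.3],[0,0,0,0,0,0,-0.3]]' 10
```

```text
clock: 2.03
eef_pos: [0.4589, -0.0495, 0.0389]
eef_rot: [[0.999, -0.041, -0.003], [-0.041, -0.999, -0.0], [-0.003, 0.0, -1.0]]
wrist_force: [-0.4, -0.3, -1.0]
grip_width: 0.0852
clock: 2.28
eef_pos: [0.4586, -0.0495, 0.0112]
eef_rot: [[0.999, -0.041, -0.006], [-0.041, -0.999, 0.0], [-0.006, -0.0, -1.0]]
wrist_force: [-0.9, 0.5, -0.1]
grip_width: 0.0853
clock: 2.53
eef_pos: [0.4619, -0.0498, 0.015]
eef_rot: [[0.999, -0.039, 0.002], [-0.039, -0.999, -0.002], [0.002, 0.002, -1.0]]
wrist_force: [-3.3, -6.7, 10.4]
grip_width: 0.0575
```

```bash
python3 -m handwheel '[[0,0,0,0,0,0,-1],[0,0.0055,0.006,0,0,0.3,-1],[0,0,0,0,0,0,-1],[0,0,0,0,0,0,-1],[0,0,0,0,0,0,-1]]'
python3 -m handwheel '[[0,0,0,0,0,0,-0.3],[0,0,0,0,0,0,-0.3],[0,0,0,0,0,0,-0.3],[0,0,0,0,0,0,-0.3],[0,0,0,0,0,0,-0.3]]' 10
python3 - <<'E'
from h import *
shot("wrist","w2",sc=1.4)
E
```

```text
clock: 2.95
eef_pos: [0.4614, -0.0431, 0.0197]
eef_rot: [[0.999, -0.034, 0.001], [-0.034, -0.999, -0.0], [0.001, 0.0, -1.0]]
wrist_force: [-0.4, 0.4, -0.2]
grip_width: 0.0854
clock: 3.37
eef_pos: [0.4614, -0.0445, 0.0204]
eef_rot: [[0.999, -0.033, 0.001], [-0.033, -0.999, -0.002], [0.001, 0.002, -1.0]]
wrist_force: [-2.9, -5.8, 11.6]
grip_width: 0.0557
```

View pics/w2.png

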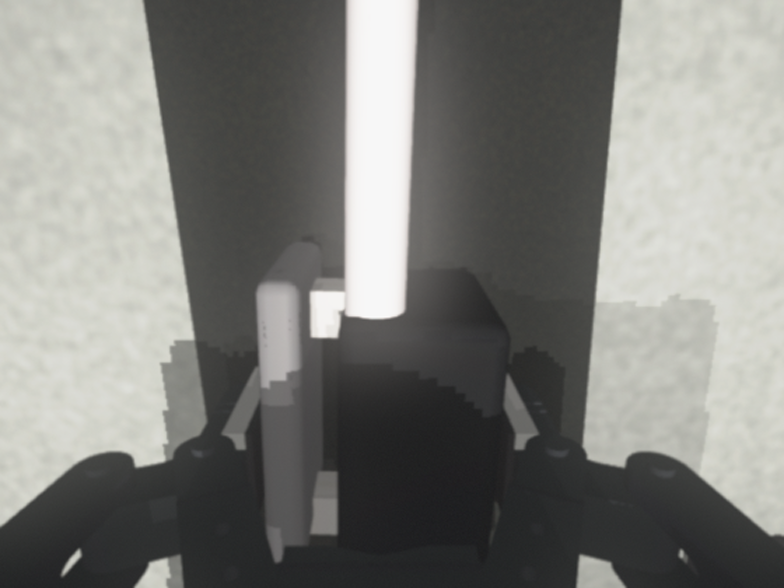

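```bash
python3 -m handwheel '[[0,0,0.02,0,0,0,-0.3],[0,0,0.03,0,0,0,-0.3],[0,0,0.04,0,0,0,-0.3],[0,0,0,0,0,0,-0.3],[0,0,0,0,0,0,-0.3]]' 20
python3 - <<'E'
from h import *
shot("wrist","w3"); shot("scene","s3",(150,100,450,340),2.5)
E
```

```text
clock: 3.83
eef_pos: [0.4621, -0.0433, 0.1106]
eef_rot: [[0.999, -0.035, 0.004], [-0.035, -0.999, -0.0], [0.004, 0.0, -1.0]]
wrist_force: [-0.5, -0.1, -3.8]
grip_width: 0.0559
```

View pics/s3.png

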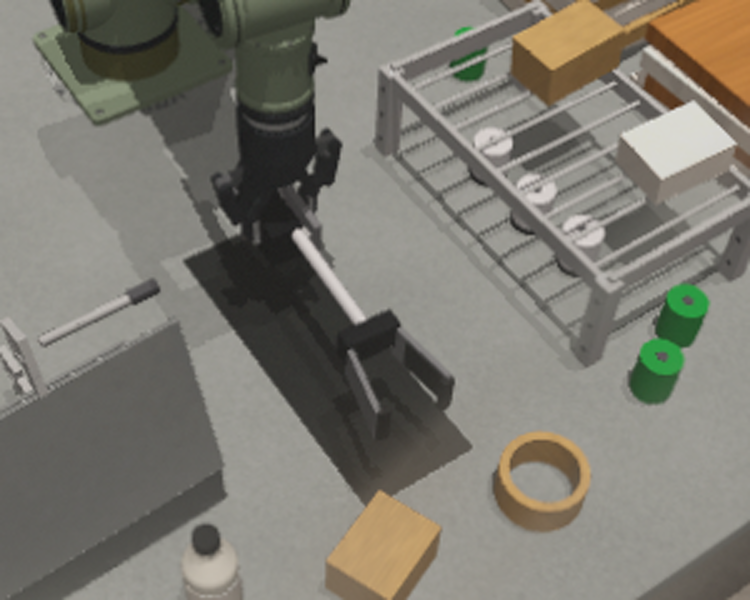

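View pics/w3.png

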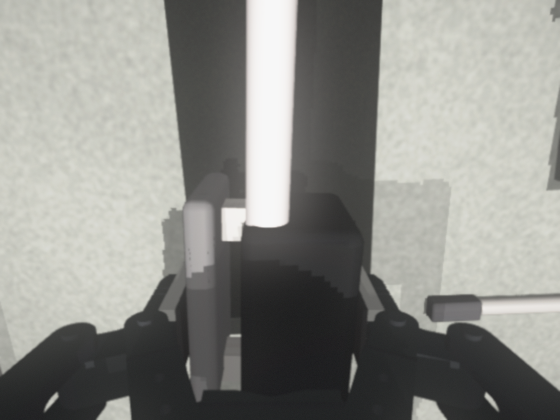

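The reacher is held and level, with 3.8 N of weight on the wrist. I'll turn it to point at the rack, aiming for the nearest foot at x=0.436.

```bash
python3 -m handwheel '[[-0.0017,-0.005,0,0,0,7.08,-0.3],[-0.0017,-0.005,0,0,0,7.08,-0.3],[-0.0017,-0.005,0,0,0,7.08,-0.3],[-0.0017,-0.005,0,0,0,7.08,-0.3],[-0.0017,-0.005,0,0,0,7.08,-0.3]]'
python3 -m handwheel '[[-0.0017,-0.005,0,0,0,7.08,-0.3],[-0.0017,-0.005,0,0,0,7.08,-0.3],[-0.0017,-0.005,0,0,0,7.08,-0.3],[-0.0017,-0.005,0,0,0,7.08,-0.3],[-0.0017,-0.005,0,0,0,7.08,-0.3]]'
python3 -m handwheel '[[-0.0017,-0.005,0,0,0,7.08,-0.3],[-0.0017,-0.005,0,0,0,7.08,-0.3],[-0.0017,-0.005,0,0,0,7.08,-0.3],[0,0,0,0,0,0,-0.3],[0,0,0,0,0,0,-0.3]]'
python3 - <<'E'
from h import *
shot("top","t4",(60,90,400,345),2.3); print(state()["joint_pos"].round(3))
E
```

```text
clock: 4.35
eef_pos: [0.4508, -0.0681, 0.107]
eef_rot: [[0.831, 0.556, -0.005], [0.556, -0.831, 0.001], [-0.004, -0.004, -1.0]]
wrist_force: [0.8, 0.4, -2.9]
grip_width: 0.0555
clock: 4.77
eef_pos: [0.4423, -0.0931, 0.107]
eef_rot: [[0.355, 0.935, -0.005], [0.935, -0.355, 0.001], [-0.001, -0.005, -1.0]]
wrist_force: [0.7, 0.2, -2.9]
grip_width: 0.0559
clock: 5.18
eef_pos: [0.4379, -0.108, 0.1077]
eef_rot: [[0.003, 1.0, -0.004], [1.0, -0.003, 0.001], [0.001, -0.004, -1.0]]
wrist_force: [-0.2, 0.2, -3.1]
grip_width: 0.0557
[-0.267  0.253  2.014  0.     0.877 -0.265]
```

View pics/t4.png

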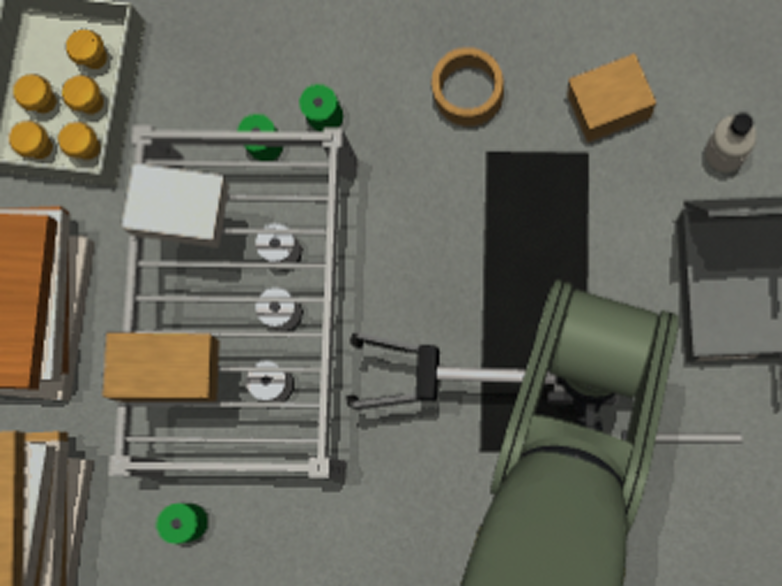

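Run:
```python
from h import *
np.set_printoptions(precision=4,suppress=True)
C=cal("top")
f=lambda l,z:onz(C,np.array(l,float)/2.3+[60,90],z)
print("tips",f([(355,337),(352,400)],.138)); print("shaft",f([(440,375),(525,376)],.142)); print("head",f([(419,347),(438,347),(438,398),(417,398)],.145))
```

```text
tips [[0.4777 0.1511 0.138 ]
 [0.407  0.1515 0.138 ]]
shaft [[ 0.4361  0.0542  0.142 ]
 [ 0.4366 -0.0406  0.142 ]]
head [[0.4668 0.0783 0.145 ]
 [0.4671 0.0571 0.145 ]
 [0.4102 0.0554 0.145 ]
 [0.4099 0.0787 0.145 ]]
```

```bash
python3 -m handwheel '[[0.002,0,-0.03,0,0,0,-0.3],[0,0,-0.03,0,0,0,-0.3],[0,0,-0.02,0,0,0,-0.3],[0,0,-0.004,0,0,0,-0.3],[0,0,0,0,0,0,-0.3]]'
python3 - <<'E'
from h import *
shot("scene","s5",(230,60,480,260),3);
E
```

```text
clock: 5.65
eef_pos: [0.44, -0.1077, 0.024]
eef_rot: [[0.0, 1.0, -0.004], [1.0, 0.0, 0.001], [0.001, -0.004, -1.0]]
wrist_force: [0.2, 0.3, -3.7]
grip_width: 0.0554
```

View pics/s5.png

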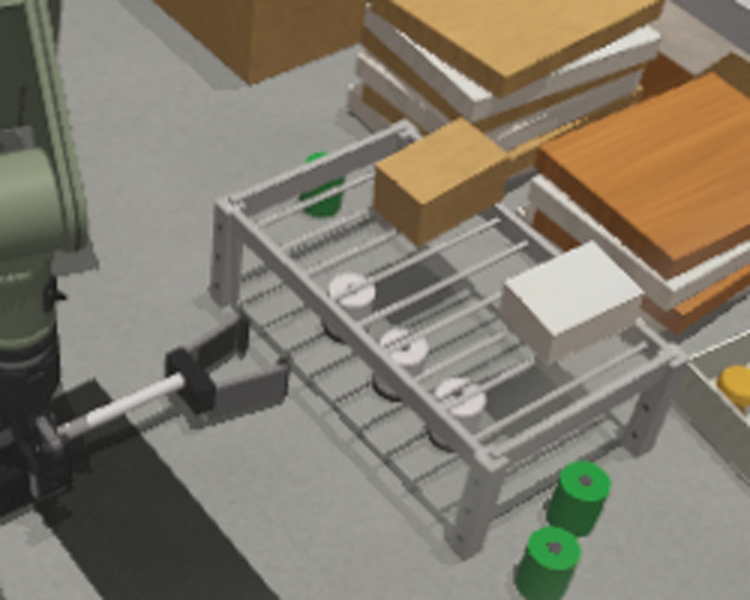

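```bash
python3 -m handwheel '[[0,0.03,0,0,0,0,-0.3],[0,0.03,0,0,0,0,-0.3],[0,0.03,0,0,0,0,-0.3],[0,0.03,0,0,0,0,-0.3],[0,0.0285,0,0,0,0,-0.3]]'
python3 -m handwheel '[[0,0,0,0,0,0,-0.3]]'
python3 - <<'E'
from h import *
shot("top","t6",(100,130,320,310),3.5);
E
```

```text
clock: 6.12
eef_pos: [0.4423, 0.0418, 0.0271]
eef_rot: [[-0.0, 1.0, 0.004], [1.0, 0.0, 0.0], [0.0, 0.004, -1.0]]
wrist_force: [0.8, -0.1, -3.2]
grip_width: 0.0558
clock: 6.2
eef_pos: [0.4426, 0.0441, 0.0271]
eef_rot: [[-0.004, 1.0, 0.005], [1.0, 0.004, 0.002], [0.001, 0.005, -1.0]]
wrist_force: [0.0, -0.7, -2.7]
grip_width: 0.0558
```

View pics/t6.png

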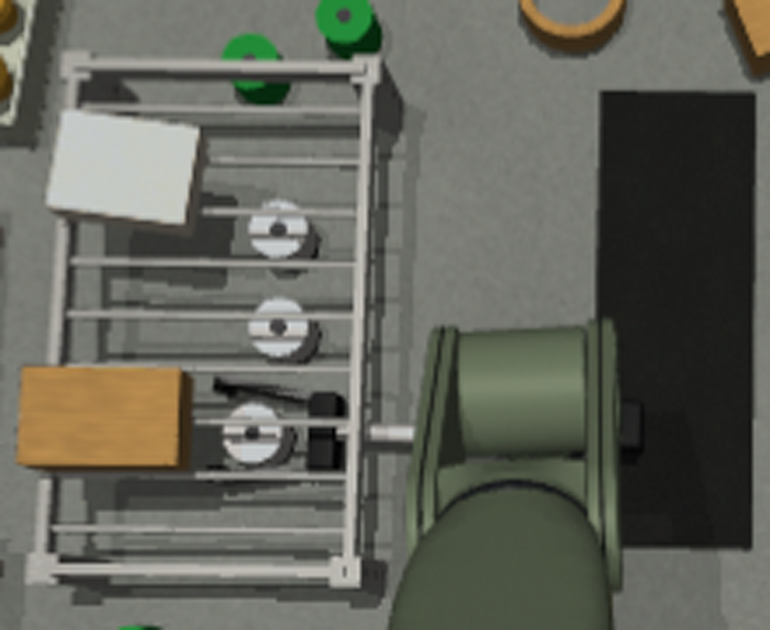

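```bash
python3 -m handwheel '[[0,0,0,0,0,0,0],[0,0,0,0,0,0,0],[0,0,0,0,0,0,0.2],[0,0,0,0,0,0,0.2],[0,0,0,0,0,0,0.2]]' 30
python3 - <<'E'
from h import *
shot("top","t7",(100,130,320,310),3.5);
E
```

```text
clock: 6.67
eef_pos: [0.4415, 0.0396, 0.0256]
eef_rot: [[0.001, 1.0, 0.001], [1.0, -0.001, 0.0], [0.0, 0.001, -1.0]]
wrist_force: [0.2, 0.5, -1.8]
grip_width: 0.0493
```

View pics/t7.png

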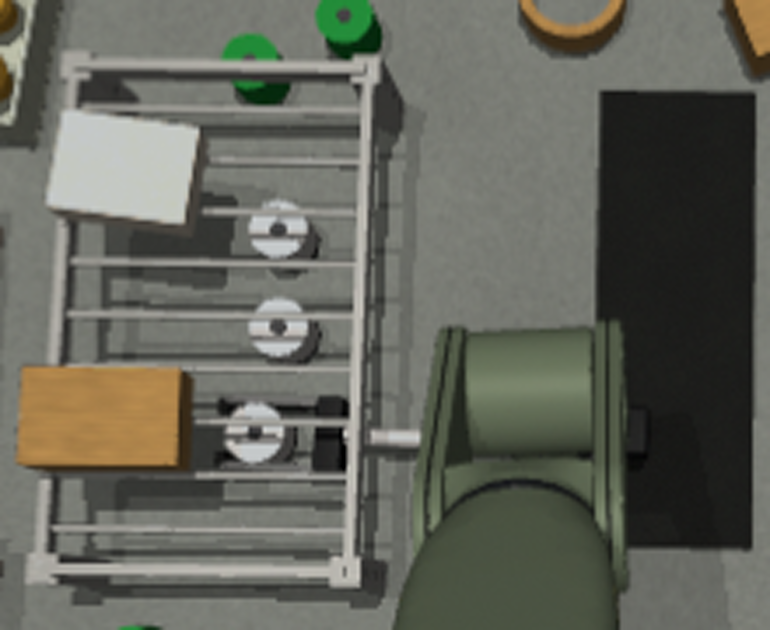

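```bash
python3 -m handwheel '[[0,0,0.01,0,0,0,0.2],[0,0,0.005,0,0,0,0.2],[0,-0.02,0,0,0,0,0.2],[0,-0.03,0,0,0,0,0.2],[0,-0.04,0,0,0,0,0.2]]' 30
python3 -m handwheel '[[0,-0.04,0,0,0,0,0.2],[0,-0.04,0,0,0,0,0.2],[0,0,0.03,0,0,0,0.2],[0,0,0.04,0,0,0,0.2],[0,0,0.02,0,0,0,0.2]]' 30
python3 - <<'E'
from h import *
shot("scene","s8",(130,60,480,320),2.2);
E
```

```text
clock: 7.13
eef_pos: [0.441, -0.0497, 0.0404]
eef_rot: [[-0.005, 1.0, 0.0], [1.0, 0.005, 0.0], [0.0, 0.0, -1.0]]
wrist_force: [1.8, -0.3, -4.5]
grip_width: 0.0492
clock: 7.55
eef_pos: [0.4421, -0.1317, 0.1333]
eef_rot: [[0.002, 1.0, 0.004], [1.0, -0.002, -0.002], [-0.002, 0.004, -1.0]]
wrist_force: [1.6, -0.3, -2.8]
grip_width: 0.0492
```

View pics/s8.png

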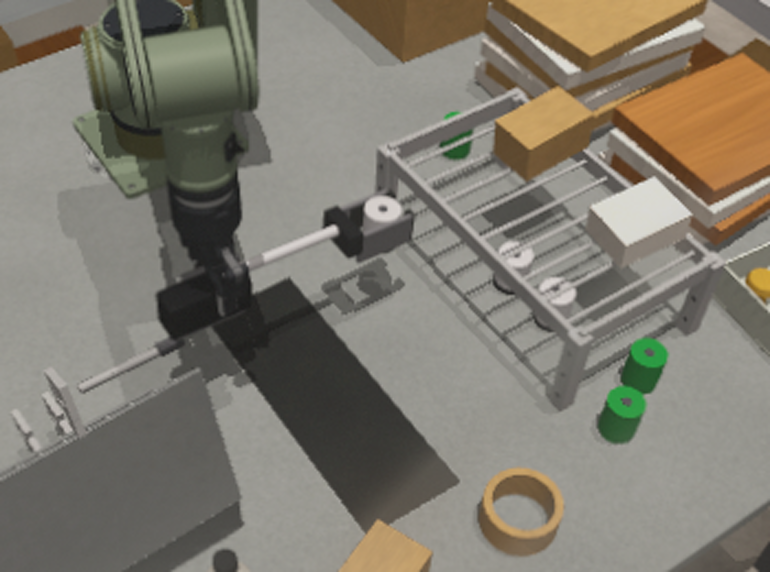

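```bash
python3 -m handwheel '[[-0.0102,-0.0222,0,0,0,-6.92,0.2],[-0.0102,-0.0222,0,0,0,-6.92,0.2],[-0.0102,-0.0222,0,0,0,-6.92,0.2],[-0.0102,-0.0222,0,0,0,-6.92,0.2],[-0.0102,-0.0222,0,0,0,-6.92,0.2]]' 30
python3 -m handwheel '[[-0.0102,-0.0222,0,0,0,-6.92,0.2],[-0.0102,-0.0222,0,0,0,-6.92,0.2],[-0.0102,-0.0222,0,0,0,-6.92,0.2],[-0.0102,-0.0222,0,0,0,-6.92,0.2],[-0.0102,-0.0222,0,0,0,-6.92,0.2]]' 30
python3 -m handwheel '[[-0.0102,-0.0222,0,0,0,-6.92,0.2],[-0.0102,-0.0222,0,0,0,-6.92,0.2],[-0.0102,-0.0222,0,0,0,-6.92,0.2],[0,0,0,0,0,0,0.2],[0,0,0,0,0,0,0.2]]' 30
python3 - <<'E'
from h import *
shot("top","t9",(300,120,540,360),2.4); shot("scene","s9",(30,130,330,400),2.2)
E
```

```text
clock: 8.02
eef_pos: [0.3887, -0.2414, 0.1293]
eef_rot: [[0.571, 0.821, -0.002], [0.821, -0.571, 0.0], [-0.001, -0.002, -1.0]]
wrist_force: [-0.2, 0.3, -4.5]
grip_width: 0.049
clock: 8.43
eef_pos: [0.3376, -0.3522, 0.1291]
eef_rot: [[0.936, 0.351, -0.002], [0.351, -0.936, 0.001], [-0.001, -0.002, -1.0]]
wrist_force: [0.5, 0.2, -4.1]
grip_width: 0.0494
clock: 8.85
eef_pos: [0.3072, -0.4186, 0.129]
eef_rot: [[1.0, 0.001, -0.002], [0.001, -1.0, 0.002], [-0.002, -0.002, -1.0]]
wrist_force: [-0.2, 1.9, -4.4]
grip_width: 0.0491
```

View pics/t9.png

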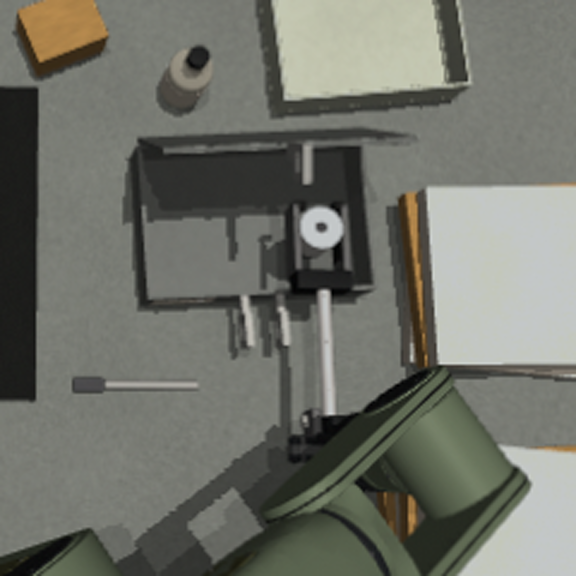

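View pics/s9.png

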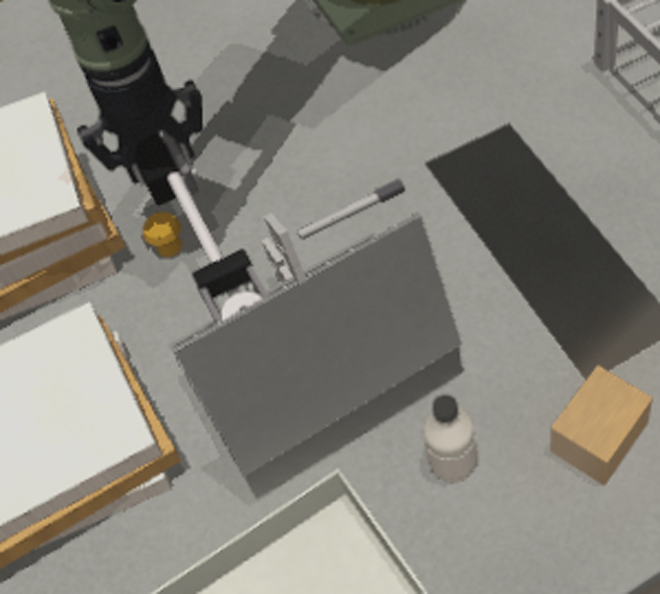

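```bash
python3 -m handwheel '[[0,0,-0.02,0,0,0,0.2],[0,0,-0.02,0,0,0,0.2],[0,0,-0.012,0,0,0,0.2],[0,0,0,0,0,0,0.2],[0,0,0,0,0,0,0.2]]' 30
python3 -m handwheel '[[0,0,0,0,0,0,-0.3],[0,0,0,0,0,0,-0.3],[0,0,0,0,0,0,-0.3],[0,0,0,0,0,0,-0.3],[0,0,0,0,0,0,-0.3]]' 20
python3 - <<'E'
from h import *
shot("top","t10",(300,120,540,360),2.4)
E
```

```text
clock: 9.37
eef_pos: [0.3086, -0.4173, 0.078]
eef_rot: [[1.0, 0.004, -0.001], [0.004, -1.0, 0.001], [-0.001, -0.001, -1.0]]
wrist_force: [0.5, -0.4, -4.1]
grip_width: 0.049
clock: 9.78
eef_pos: [0.3086, -0.4185, 0.0788]
eef_rot: [[1.0, 0.002, 0.001], [0.002, -1.0, -0.001], [0.001, 0.001, -1.0]]
wrist_force: [0.9, 0.1, -2.8]
grip_width: 0.0555
```

View pics/t10.png

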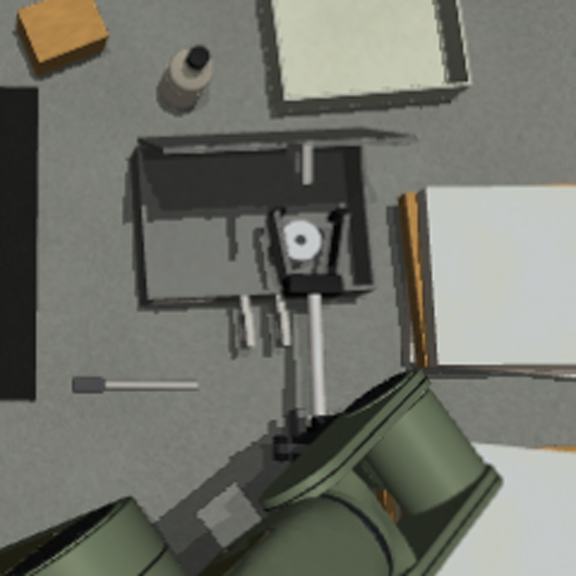

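```bash
python3 -m handwheel '[[0,0,0.02,0,0,0,-0.3],[0,0,0.035,0,0,0,-0.3],[0.005,0.0237,0,0,0,6.92,-0.3],[0.01,0.0237,0,0,0,6.92,-0.3],[0.017,0.0237,0,0,0,6.92,-0.3]]'
python3 -m handwheel '[[0.017,0.0237,0,0,0,6.92,-0.3],[0.017,0.0237,0,0,0,6.92,-0.3],[0.017,0.0237,0,0,0,6.92,-0.3],[0.017,0.0237,0,0,0,6.92,-0.3],[0.017,0.0237,0,0,0,6.92,-0.3]]'
python3 -m handwheel '[[0.017,0.0237,0,0,0,6.92,-0.3],[0.017,0.0237,0,0,0,6.92,-0.3],[0.02,0.0237,0,0,0,6.92,-0.3],[0.02,0.0237,0,0,0,6.92,-0.3],[0.02,0.0237,0,0,0,6.92,-0.3]]'
python3 -m handwheel '[[0.009,0,0,0,0,0,-0.3],[0,0,0,0,0,0,-0.3]]'
python3 - <<'E'
from h import *
shot("top","t11",(100,120,430,340),2.4)
E
```

```text
clock: 10.25
eef_pos: [0.3396, -0.3466, 0.134]
eef_rot: [[0.933, 0.36, -0.0], [0.36, -0.933, -0.001], [-0.0, 0.0, -1.0]]
wrist_force: [0.7, 0.7, -4.4]
grip_width: 0.0553
clock: 10.67
eef_pos: [0.4261, -0.2275, 0.1336]
eef_rot: [[0.562, 0.827, 0.0], [0.827, -0.562, -0.0], [0.0, 0.001, -1.0]]
wrist_force: [0.3, -0.2, -3.5]
grip_width: 0.0554
clock: 11.08
eef_pos: [0.5202, -0.109, 0.1335]
eef_rot: [[-0.007, 1.0, 0.0], [1.0, 0.007, -0.0], [-0.0, 0.0, -1.0]]
wrist_force: [0.1, -0.8, -2.4]
grip_width: 0.0557
clock: 11.25
eef_pos: [0.5307, -0.1094, 0.1334]
eef_rot: [[-0.003, 1.0, 0.002], [1.0, 0.003, -0.001], [-0.001, 0.002, -1.0]]
wrist_force: [0.0, -1.2, -3.5]
grip_width: 0.0554
```

View pics/t11.png

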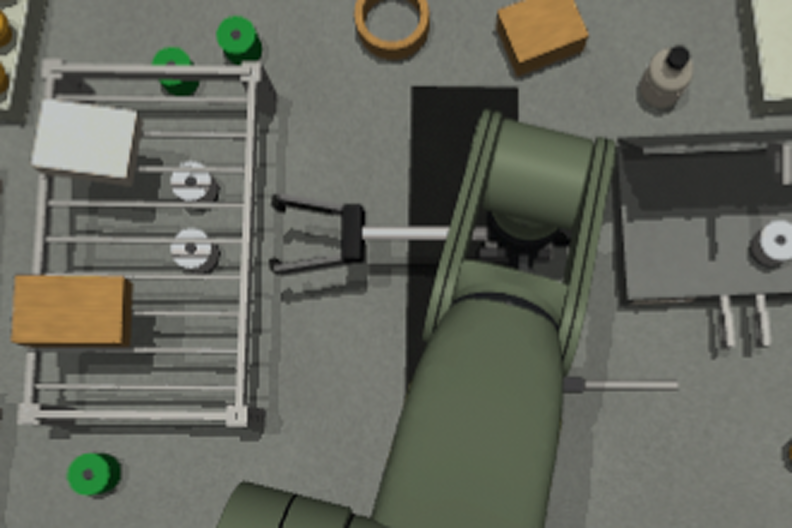

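```bash
python3 -m handwheel '[[-0.002,0,-0.035,0,0,0,-0.3],[0,0,-0.04,0,0,0,-0.3],[0,0,-0.024,0,0,0,-0.3],[0,0,-0.009,0,0,0,-0.3],[0,0,0,0,0,0,-0.3]]'
python3 -m handwheel '[[0,0.03,0,0,0,0,-0.3],[0,0.03,0,0,0,0,-0.3],[0,0.03,0,0,0,0,-0.3],[0,0.03,0,0,0,0,-0.3],[0,0.026,0,0,0,0,-0.3]]'
python3 -m handwheel '[[0,0,0,0,0,0,-0.3]]'
python3 - <<'E'
from h import *
shot("top","t12",(100,130,320,310),3.5);
E
```

```text
clock: 11.72
eef_pos: [0.524, -0.1109, 0.0236]
eef_rot: [[0.001, 1.0, -0.005], [1.0, -0.001, 0.001], [0.001, -0.005, -1.0]]
wrist_force: [0.1, 0.4, -2.5]
grip_width: 0.0556
clock: 12.13
eef_pos: [0.5278, 0.0368, 0.0277]
eef_rot: [[0.0, 1.0, 0.004], [1.0, -0.0, 0.0], [0.0, 0.004, -1.0]]
wrist_force: [0.2, -0.4, -4.9]
grip_width: 0.0555
clock: 12.22
eef_pos: [0.5279, 0.0391, 0.0277]
eef_rot: [[-0.003, 1.0, 0.005], [1.0, 0.003, 0.002], [0.002, 0.005, -1.0]]
wrist_force: [0.0, -1.1, -3.2]
grip_width: 0.0558
```

View pics/t12.png

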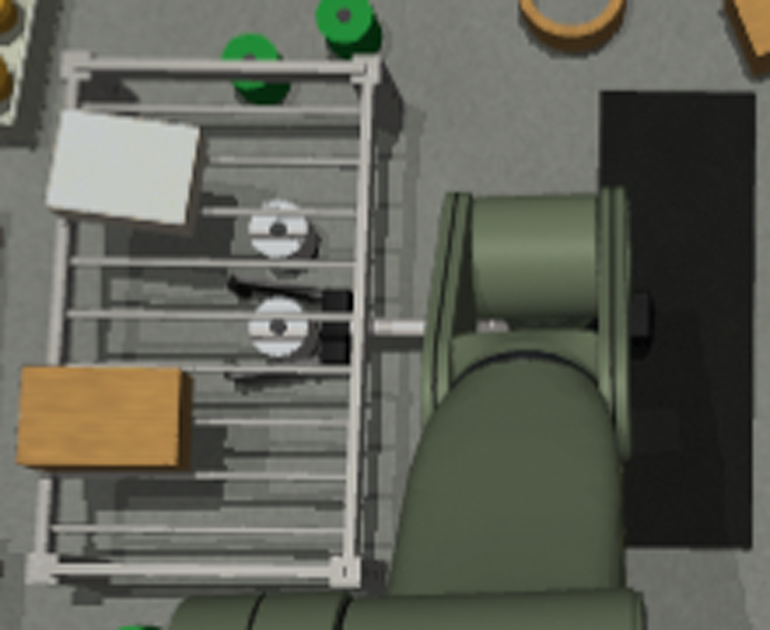

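```bash
python3 -m handwheel '[[0,-0.007,0,0,0,0,-0.3],[0,0,0,0,0,0,0.2],[0,0,0,0,0,0,0.2],[0,0,0,0,0,0,0.2],[0,0,0,0,0,0,0.2]]' 30
python3 -m handwheel '[[0,0,0,0,0,0,0.2]]'
python3 - <<'E'
from h import *
shot("top","t13",(100,130,320,310),3.5);
E
```

```text
clock: 12.68
eef_pos: [0.5269, 0.0278, 0.0257]
eef_rot: [[0.001, 1.0, 0.001], [1.0, -0.001, 0.0], [0.0, 0.001, -1.0]]
wrist_force: [0.5, -1.8, -1.6]
grip_width: 0.0492
clock: 12.77
eef_pos: [0.5268, 0.0282, 0.0256]
eef_rot: [[0.0, 1.0, 0.001], [1.0, -0.0, 0.0], [0.0, 0.001, -1.0]]
wrist_force: [-0.1, -1.4, -1.1]
grip_width: 0.0492
```

View pics/t13.png

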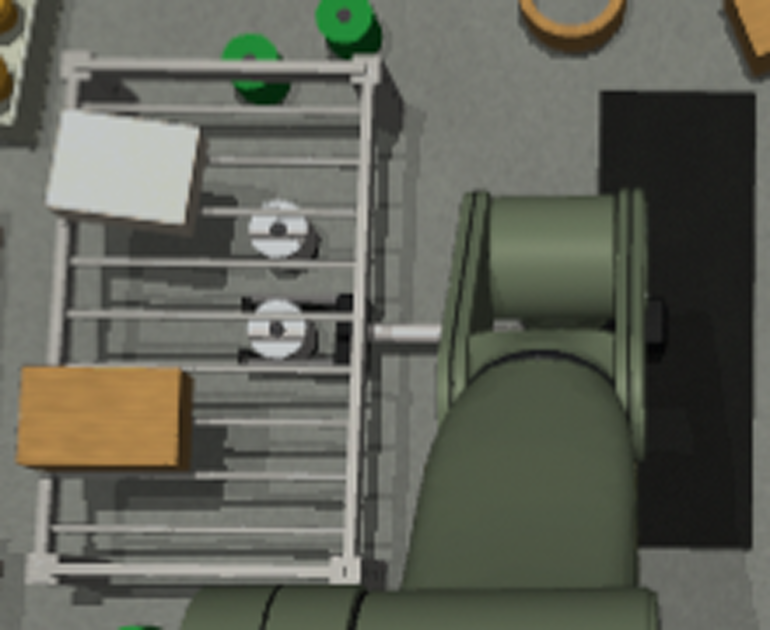

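```bash
python3 -m handwheel '[[0,0,0.01,0,0,0,0.2],[0,0,0.005,0,0,0,0.2],[0,-0.02,0,0,0,0,0.2],[0,-0.03,0,0,0,0,0.2],[0,-0.04,0,0,0,0,0.2]]' 30
python3 -m handwheel '[[0,-0.04,0,0,0,0,0.2],[0,-0.03,0,0,0,0,0.2],[0,0,0.03,0,0,0,0.2],[0,0,0.04,0,0,0,0.2],[0,0,0.02,0,0,0,0.2]]' 30
python3 - <<'E'
from h import *
shot("scene","s14",(130,60,480,320),2.2);
E
```

```text
clock: 13.23
eef_pos: [0.5266, -0.0604, 0.041]
eef_rot: [[-0.005, 1.0, 0.001], [1.0, 0.005, 0.0], [0.0, 0.001, -1.0]]
wrist_force: [0.6, -0.3, -3.6]
grip_width: 0.0493
clock: 13.65
eef_pos: [0.5278, -0.1324, 0.1342]
eef_rot: [[0.0, 1.0, 0.005], [1.0, -0.0, -0.001], [-0.001, 0.005, -1.0]]
wrist_force: [1.2, 0.1, -3.1]
grip_width: 0.0491
```

View pics/s14.png

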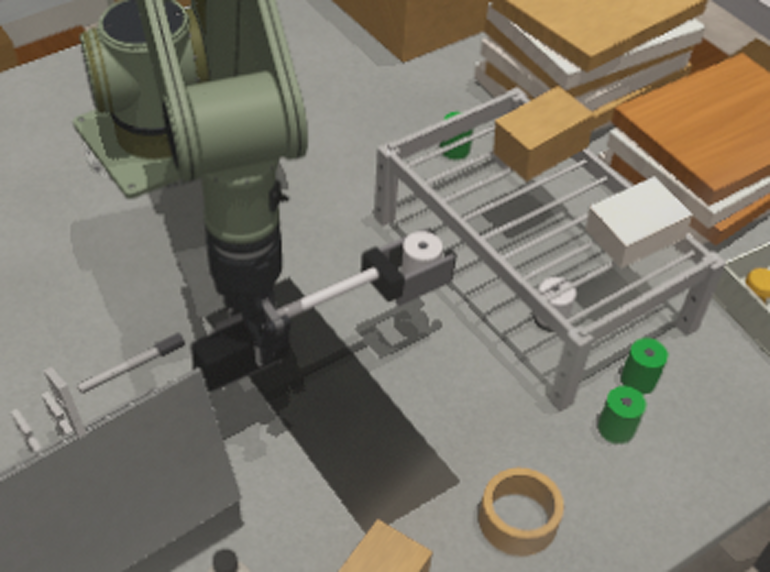

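```bash
python3 -m handwheel '[[-0.023,-0.0163,0,0,0,-6.92,0.2],[-0.023,-0.0163,0,0,0,-6.92,0.2],[-0.023,-0.0163,0,0,0,-6.92,0.2],[-0.023,-0.0163,0,0,0,-6.92,0.2],[-0.023,-0.0163,0,0,0,-6.92,0.2]]' 30
python3 -m handwheel '[[-0.023,-0.0163,0,0,0,-6.92,0.2],[-0.023,-0.0163,0,0,0,-6.92,0.2],[-0.023,-0.0163,0,0,0,-6.92,0.2],[-0.008,-0.0163,0,0,0,-6.92,0.2],[-0.007,-0.0163,0,0,0,-6.92,0.2]]' 30
python3 -m handwheel '[[-0.007,-0.0163,0,0,0,-6.92,0.2],[-0.007,-0.0163,0,0,0,-6.92,0.2],[-0.007,-0.0163,0,0,0,-6.92,0.2],[0,0,0,0,0,0,0.2],[0,0,0,0,0,0,0.2]]' 30
python3 - <<'E'
from h import *
shot("top","t15",(300,120,540,360),2.4)
E
```

```text
clock: 14.12
eef_pos: [0.4099, -0.2128, 0.1301]
eef_rot: [[0.571, 0.821, -0.001], [0.821, -0.571, 0.0], [-0.0, -0.001, -1.0]]
wrist_force: [-0.2, -0.1, -4.4]
grip_width: 0.0491
clock: 14.53
eef_pos: [0.3256, -0.2941, 0.1302]
eef_rot: [[0.937, 0.35, -0.001], [0.35, -0.937, 0.001], [-0.001, -0.001, -1.0]]
wrist_force: [1.5, 0.5, -4.8]
grip_width: 0.0493
clock: 14.95
eef_pos: [0.3059, -0.3431, 0.13]
eef_rot: [[1.0, 0.002, -0.001], [0.002, -1.0, 0.001], [-0.001, -0.001, -1.0]]
wrist_force: [0.6, -0.2, -3.5]
grip_width: 0.0494
```

View pics/t15.png

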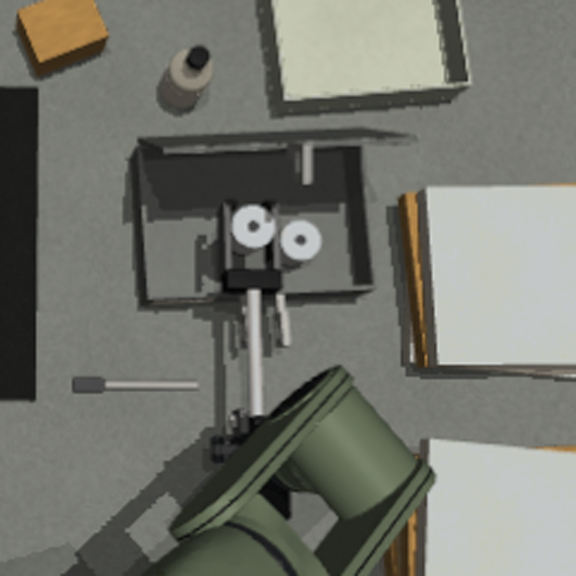

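```bash
python3 -m handwheel '[[0,0,-0.02,0,0,0,0.2],[0,0,-0.02,0,0,0,0.2],[0,0,-0.01,0,0,0,0.2],[0,0,0,0,0,0,0.2],[0,0,0,0,0,0,0.2]]' 30
python3 -m handwheel '[[0,0,0,0,0,0,-0.3],[0,0,0,0,0,0,-0.3],[0,0,0,0,0,0,-0.3],[0,0,0,0,0,0,-0.3],[0,0,0,0,0,0,-0.3]]' 20
python3 - <<'E'
from h import *
shot("top","t16",(300,120,540,360),2.4)
E
```

```text
clock: 15.42
eef_pos: [0.3065, -0.3422, 0.0801]
eef_rot: [[1.0, 0.004, -0.001], [0.004, -1.0, 0.001], [-0.001, -0.001, -1.0]]
wrist_force: [0.1, -0.1, -3.5]
grip_width: 0.0493
clock: 15.83
eef_pos: [0.3066, -0.3433, 0.0808]
eef_rot: [[1.0, 0.002, 0.001], [0.002, -1.0, -0.001], [0.001, 0.001, -1.0]]
wrist_force: [0.2, -0.5, -3.5]
grip_width: 0.0557
```

View pics/t16.png

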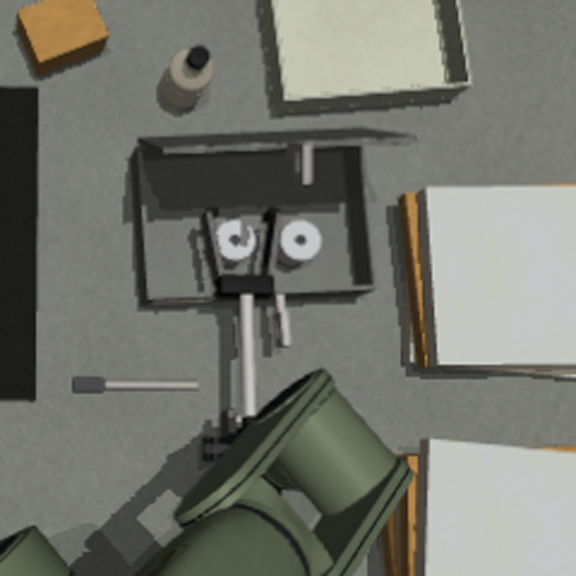

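```bash
python3 -m handwheel '[[0,0,0.02,0,0,0,-0.3],[0,0,0.035,0,0,0,-0.3],[0.004,0.018,0,0,0,6.92,-0.3],[0.008,0.018,0,0,0,6.92,-0.3],[0.008,0.018,0,0,0,6.92,-0.3]]'
python3 -m handwheel '[[0.01,0.018,0,0,0,6.92,-0.3],[0.01,0.018,0,0,0,6.92,-0.3],[0.032,0.018,0,0,0,6.92,-0.3],[0.032,0.018,0,0,0,6.92,-0.3],[0.032,0.018,0,0,0,6.92,-0.3]]'
python3 -m handwheel '[[0.032,0.018,0,0,0,6.92,-0.3],[0.032,0.018,0,0,0,6.92,-0.3],[0.032,0.018,0,0,0,6.92,-0.3],[0.032,0.018,0,0,0,6.92,-0.3],[0.032,0.018,0,0,0,6.92,-0.3]]'
python3 -m handwheel '[[0.003,0,0,0,0,0,-0.3],[0,0,0,0,0,0,-0.3]]'
python3 - <<'E'
from h import *
shot("top","t17",(100,120,430,340),2.4)
E
```

```text
clock: 16.3
eef_pos: [0.3266, -0.2888, 0.136]
eef_rot: [[0.933, 0.36, 0.001], [0.36, -0.933, -0.001], [0.001, 0.001, -1.0]]
wrist_force: [1.6, 0.2, -2.7]
grip_width: 0.0552
clock: 16.72
eef_pos: [0.4435, -0.1982, 0.1357]
eef_rot: [[0.562, 0.827, 0.001], [0.827, -0.562, -0.001], [-0.0, 0.001, -1.0]]
wrist_force: [1.4, -2.3, -2.8]
grip_width: 0.0554
clock: 17.13
eef_pos: [0.6037, -0.108, 0.1351]
eef_rot: [[-0.007, 1.0, -0.0], [1.0, 0.007, -0.0], [-0.0, -0.0, -1.0]]
wrist_force: [0.9, -0.9, -3.6]
grip_width: 0.0555
clock: 17.3
eef_pos: [0.607, -0.108, 0.1347]
eef_rot: [[-0.003, 1.0, 0.0], [1.0, 0.003, -0.0], [-0.0, 0.0, -1.0]]
wrist_force: [-1.4, -0.6, -3.8]
grip_width: 0.0552
```

View pics/t17.png

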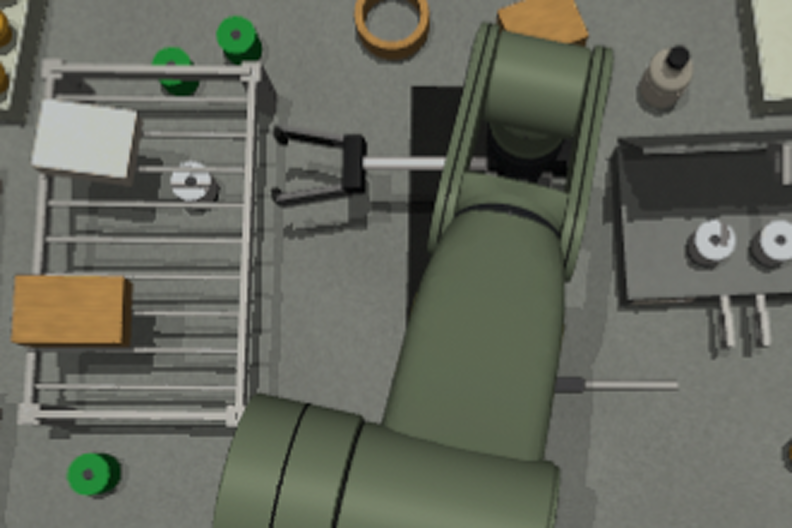

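```bash
python3 -m handwheel '[[-0.001,0,-0.035,0,0,0,-0.3],[0,0,-0.04,0,0,0,-0.3],[0,0,-0.025,0,0,0,-0.3],[0,0,-0.01,0,0,0,-0.3],[0,0,0,0,0,0,-0.3]]'
python3 -m handwheel '[[0,0.03,0,0,0,0,-0.3],[0,0.03,0,0,0,0,-0.3],[0,0.03,0,0,0,0,-0.3],[0,0.03,0,0,0,0,-0.3],[0,0.019,0,0,0,0,-0.3]]'
python3 -m handwheel '[[0,0,0,0,0,0,-0.3],[0,0,0,0,0,0,-0.3]]'
python3 - <<'E'
from h import *
shot("top","t18",(100,130,320,310),3.5);
E
```

```text
clock: 17.77
eef_pos: [0.6016, -0.1097, 0.0233]
eef_rot: [[0.0, 1.0, -0.006], [1.0, -0.0, 0.001], [0.001, -0.006, -1.0]]
wrist_force: [0.1, 0.2, -3.7]
grip_width: 0.0554
clock: 18.18
eef_pos: [0.6057, 0.032, 0.028]
eef_rot: [[-0.001, 1.0, 0.005], [1.0, 0.001, 0.001], [0.001, 0.005, -1.0]]
wrist_force: [0.5, -0.3, -2.3]
grip_width: 0.0552
clock: 18.35
eef_pos: [0.6056, 0.0305, 0.0276]
eef_rot: [[-0.003, 1.0, 0.004], [1.0, 0.003, -0.0], [-0.0, 0.004, -1.0]]
wrist_force: [0.5, -0.5, -2.8]
grip_width: 0.0557
```

View pics/t18.png

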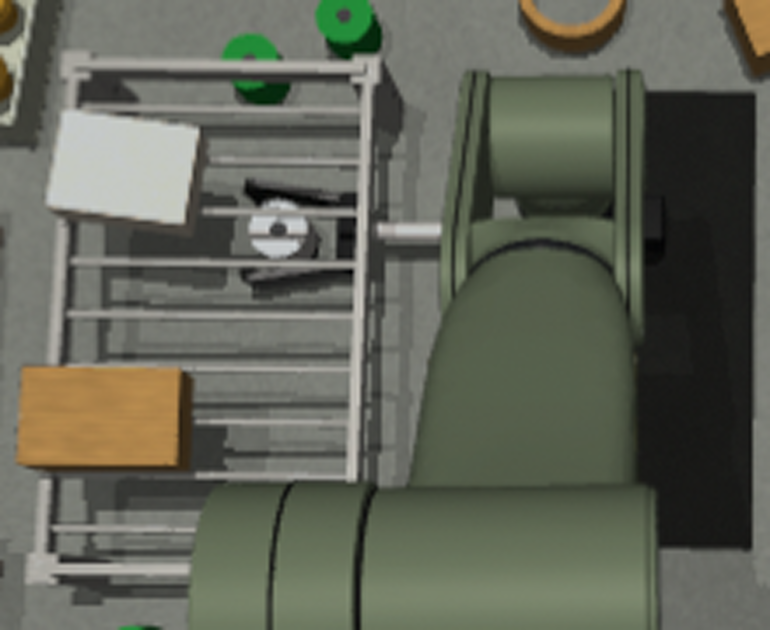

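Head edge to foot is about 58 px, the same as the earlier grips, so I'll squeeze and pull out.

```bash
python3 -m handwheel '[[0,0,0,0,0,0,0.2],[0,0,0,0,0,0,0.2],[0,0,0,0,0,0,0.2],[0,0,0,0,0,0,0.2],[0,0,0,0,0,0,0.2]]' 30
python3 -m handwheel '[[0,0,0.01,0,0,0,0.2],[0,0,0.005,0,0,0,0.2],[0,-0.02,0,0,0,0,0.2],[0,-0.03,0,0,0,0,0.2],[0,-0.04,0,0,0,0,0.2]]' 30
python3 -m handwheel '[[0,-0.04,0,0,0,0,0.2],[0,-0.03,0,0,0,0,0.2],[0,0,0.03,0,0,0,0.2],[0,0,0.04,0,0,0,0.2],[0,0,0.02,0,0,0,0.2]]' 30
python3 - <<'E'
from h import *
shot("scene","s19",(130,60,480,320),2.2);
E
```

```text
clock: 18.82
eef_pos: [0.605, 0.0291, 0.0257]
eef_rot: [[0.0, 1.0, 0.001], [1.0, -0.0, -0.0], [-0.0, 0.001, -1.0]]
wrist_force: [0.7, -0.7, -0.7]
grip_width: 0.0493
clock: 19.23
eef_pos: [0.6045, -0.059, 0.0409]
eef_rot: [[-0.005, 1.0, 0.0], [1.0, 0.005, 0.0], [0.0, 0.0, -1.0]]
wrist_force: [0.8, 0.2, -3.4]
grip_width: 0.0494
clock: 19.65
eef_pos: [0.6058, -0.1314, 0.1344]
eef_rot: [[0.0, 1.0, 0.005], [1.0, -0.0, -0.001], [-0.001, 0.005, -1.0]]
wrist_force: [1.1, 0.8, -3.0]
grip_width: 0.0493
```

View pics/s19.png

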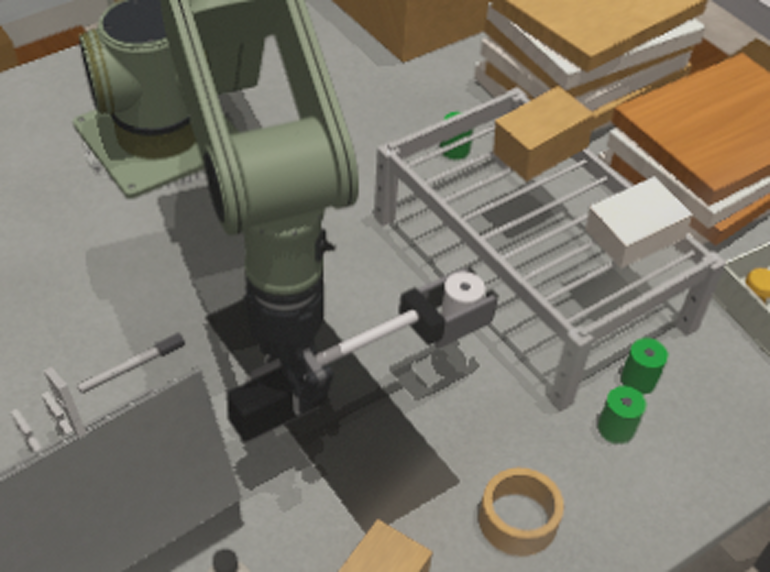

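```bash
python3 -m handwheel '[[-0.03,-0.0118,0,0,0,-6.92,0.2],[-0.03,-0.0118,0,0,0,-6.92,0.2],[-0.03,-0.0118,0,0,0,-6.92,0.2],[-0.03,-0.0118,0,0,0,-6.92,0.2],[-0.03,-0.0118,0,0,0,-6.92,0.2]]' 30
python3 -m handwheel '[[-0.03,-0.0118,0,0,0,-6.92,0.2],[-0.03,-0.0118,0,0,0,-6.92,0.2],[-0.03,-0.0118,0,0,0,-6.92,0.2],[-0.03,-0.0118,0,0,0,-6.92,0.2],[-0.0077,-0.0118,0,0,0,-6.92,0.2]]' 30
python3 -m handwheel '[[-0.0077,-0.0118,0,0,0,-6.92,0.2],[-0.0077,-0.0118,0,0,0,-6.92,0.2],[-0.0077,-0.0118,0,0,0,-6.92,0.2],[0,0,0,0,0,0,0.2],[0,0,0,0,0,0,0.2]]' 30
python3 - <<'E'
from h import *
shot("top","t20",(300,120,540,360),2.4)
E
```

```text
clock: 20.12
eef_pos: [0.4523, -0.189, 0.1298]
eef_rot: [[0.571, 0.821, -0.001], [0.821, -0.571, 0.0], [-0.001, -0.001, -1.0]]
wrist_force: [0.3, -0.5, -4.4]
grip_width: 0.0493
clock: 20.53
eef_pos: [0.3212, -0.2462, 0.1294]
eef_rot: [[0.937, 0.35, -0.006], [0.351, -0.937, 0.003], [-0.004, -0.005, -1.0]]
wrist_force: [-0.4, 0.1, -4.1]
grip_width: 0.0494
clock: 20.95
eef_pos: [0.303, -0.2832, 0.13]
eef_rot: [[1.0, 0.003, -0.001], [0.003, -1.0, 0.001], [-0.001, -0.001, -1.0]]
wrist_force: [-0.1, 0.3, -3.7]
grip_width: 0.0493
```

View pics/t20.png

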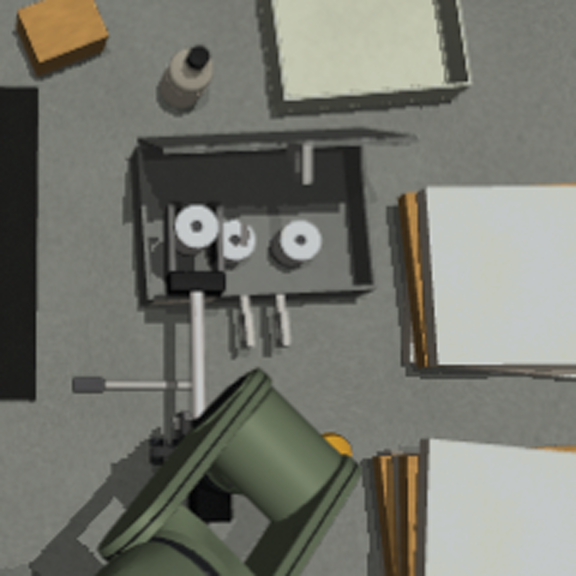

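Run:
```python
from h import *
np.set_printoptions(precision=4,suppress=True)
C=cal("top"); f=lambda l,z:onz(C,np.array(l,float)/2.4+[300,120],z)
print(f([(300,240),(238,240)],.061)); print("held",f([(197,226)],.165))
print("box left/right rim",f([(140,250),(368,250),(145,302),(372,288)],.07))
```

```text
[[ 0.5435 -0.4146  0.061 ]
 [ 0.5423 -0.3438  0.061 ]]
held [[ 0.5391 -0.2784  0.165 ]]
box left/right rim [[ 0.5273 -0.2303  0.07  ]
 [ 0.5318 -0.4889  0.07  ]
 [ 0.4679 -0.2357  0.07  ]
 [ 0.4884 -0.4918  0.07  ]]
```

```bash
python3 -m handwheel '[[0,-0.004,-0.02,0,0,0,0.2],[0,0,-0.015,0,0,0,0.2],[0,0,-0.006,0,0,0,0.2],[0,0,0,0,0,0,0.2],[0,0,0,0,0,0,0.2]]' 30
python3 -m handwheel '[[0,0,0,0,0,0,-0.3],[0,0,0,0,0,0,-0.3],[0,0,0,0,0,0,-0.3],[0,0,0,0,0,0,-0.3],[0,0,0,0,0,0,-0.3]]' 20
python3 - <<'E'
from h import *
shot("top","t21",(300,120,540,360),2.4)
E
```

```text
clock: 21.42
eef_pos: [0.3039, -0.2871, 0.0894]
eef_rot: [[1.0, 0.003, -0.0], [0.003, -1.0, 0.0], [-0.0, -0.0, -1.0]]
wrist_force: [-0.1, -0.0, -3.7]
grip_width: 0.0495
clock: 21.83
eef_pos: [0.3038, -0.2877, 0.0897]
eef_rot: [[1.0, 0.002, 0.001], [0.002, -1.0, -0.001], [0.001, 0.001, -1.0]]
wrist_force: [-0.5, 0.9, -3.0]
grip_width: 0.0558
```

View pics/t21.png

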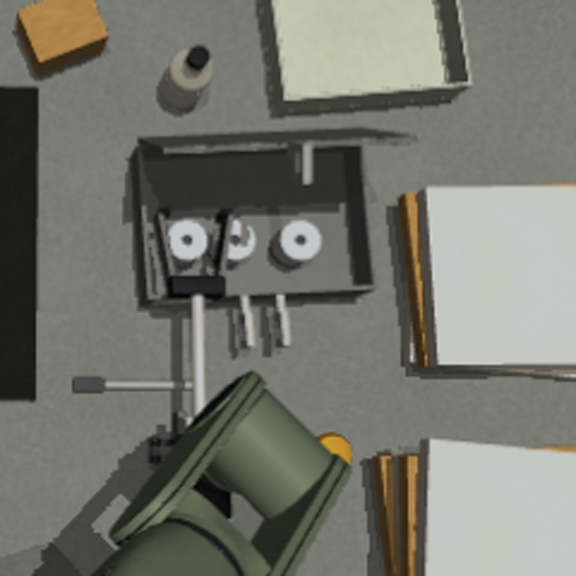

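```bash
python3 -m handwheel '[[0,0,0.02,0,0,0,-0.3],[0,0,0.03,0,0,0,-0.3],[0,0.03,0,0,0,0,-0.3],[0,0.04,0,0,0,0,-0.3],[0,0.04,0,0,0,0,-0.3]]'
python3 -m handwheel '[[0,0.04,0,0,0,0,-0.3],[0.035,0.02,0,0,0,0,-0.3],[0.035,0.02,0,0,0,0,-0.3],[0.035,0.02,0,0,0,0,-0.3],[0.03,0.02,0,0,0,0,-0.3]]'
python3 -m handwheel '[[0.02,0.012,0,0,0,-1,-0.3],[0,0,-0.03,0,0,0,-0.3],[0,0,-0.03,0,0,0,-0.3],[0,0,-0.02,0,0,0,-0.3],[0,0,0,0,0,0,-0.3]]'
python3 - <<'E'
from h import *
shot("top","t22",(240,100,480,330),2.4)
E
```

```text
clock: 22.3
eef_pos: [0.3037, -0.177, 0.1399]
eef_rot: [[1.0, -0.001, 0.002], [-0.001, -1.0, -0.001], [0.002, 0.001, -1.0]]
wrist_force: [0.9, 0.4, -2.6]
grip_width: 0.0556
clock: 22.72
eef_pos: [0.4409, -0.056, 0.1398]
eef_rot: [[1.0, 0.003, 0.002], [0.003, -1.0, -0.0], [0.002, 0.0, -1.0]]
wrist_force: [0.9, -1.1, -3.5]
grip_width: 0.0555
clock: 23.13
eef_pos: [0.4554, -0.0449, 0.0558]
eef_rot: [[1.0, -0.015, -0.009], [-0.015, -1.0, 0.001], [-0.009, -0.001, -1.0]]
wrist_force: [-1.3, 0.1, -3.8]
grip_width: 0.0552
```

View pics/t22.png

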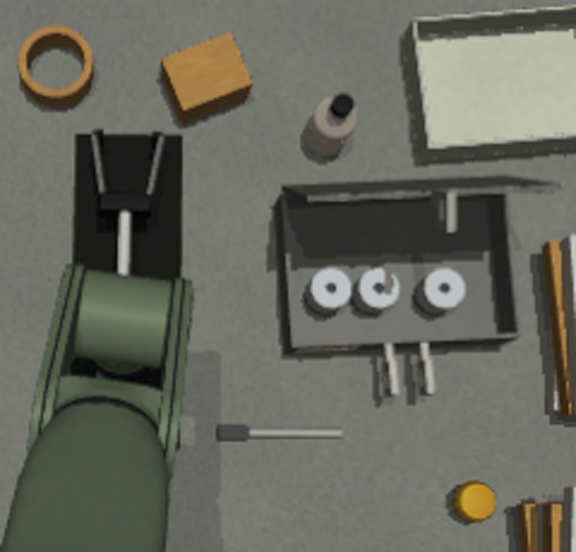

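```bash
python3 -m handwheel '[[-0.004,0,-0.02,0,0,0,-0.3],[0,0,-0.01,0,0,0,-0.3],[0,0,-0.004,0,0,0,-0.3],[0,0,0,0,0,0,-0.3],[0,0,0,0,0,0,-0.3]]'
```

```text
clock: 23.6
eef_pos: [0.4558, -0.0458, 0.0266]
eef_rot: [[1.0, -0.016, 0.003], [-0.016, -1.0, -0.0], [0.003, 0.0, -1.0]]
wrist_force: [0.4, -0.2, -2.5]
grip_width: 0.0557
```

```bash
python3 -m handwheel '[[0,0,-0.003,0,0,0,-0.3],[0,0,0,0,0,0,-0.3]]'
python3 -m handwheel '[[0,0,-0.003,0,0,0,-0.3],[0,0,0,0,0,0,-0.3]]'
python3 -m handwheel '[[0,0,-0.002,0,0,0,-0.3],[0,0,0,0,0,0,-0.3]]'
```

```text
clock: 23.77
eef_pos: [0.4558, -0.0457, 0.0231]
eef_rot: [[1.0, -0.016, 0.003], [-0.016, -1.0, -0.0], [0.003, 0.0, -1.0]]
wrist_force: [1.5, -0.3, -2.1]
grip_width: 0.0556
clock: 23.93
eef_pos: [0.4553, -0.0456, 0.02]
eef_rot: [[1.0, -0.015, 0.002], [-0.015, -1.0, -0.0], [0.002, 0.0, -1.0]]
wrist_force: [-1.0, 0.2, 1.3]
grip_width: 0.0559
clock: 24.1
eef_pos: [0.4555, -0.0457, 0.0188]
eef_rot: [[1.0, -0.015, 0.002], [-0.015, -1.0, -0.0], [0.002, 0.0, -1.0]]
wrist_force: [-2.1, 0.2, 10.5]
grip_width: 0.0552
```

Contact with the mat at TCP z of about 0.020. I'll release and rise.

```bash
python3 -m handwheel '[[0,0,0,0,0,0,-0.6],[0,0,0,0,0,0,-1],[0,0,0,0,0,0,-1],[0,0,0,0,0,0,-1],[0,0,0.02,0,0,0,-1]]'
python3 -m handwheel '[[0,0,0.04,0,0,0,-1],[0,0,0.04,0,0,0,-1],[0,0,0.04,0,0,0,-1],[0,0,0.04,0,0,0,-1],[0,0,0.04,0,0,0,-1]]'
python3 -m handwheel '[[-0.03,-0.025,0.03,0,0,0,-1],[-0.02,-0.03,0.02,0,0,0,-1],[0,0,0,0,0,0,-1]]'
python3 - <<'E'
from h import *
shot("wrist","w23",sc=1.4); shot("top","t23",sc=1.4)
E
```

```text
clock: 24.52
eef_pos: [0.4522, -0.0452, 0.035]
eef_rot: [[1.0, -0.016, -0.007], [-0.016, -1.0, 0.001], [-0.007, -0.001, -1.0]]
wrist_force: [-0.3, 0.1, 0.2]
grip_width: 0.0856
clock: 24.93
eef_pos: [0.4541, -0.0455, 0.2393]
eef_rot: [[1.0, -0.016, -0.0], [-0.016, -1.0, -0.0], [-0.0, 0.0, -1.0]]
wrist_force: [1.2, -0.4, -0.4]
grip_width: 0.0854
clock: 25.18
eef_pos: [0.4084, -0.1002, 0.2871]
eef_rot: [[1.0, -0.019, 0.007], [-0.019, -1.0, -0.005], [0.007, 0.005, -1.0]]
wrist_force: [-0.0, -1.2, 0.3]
grip_width: 0.0854
```

View pics/w23.png

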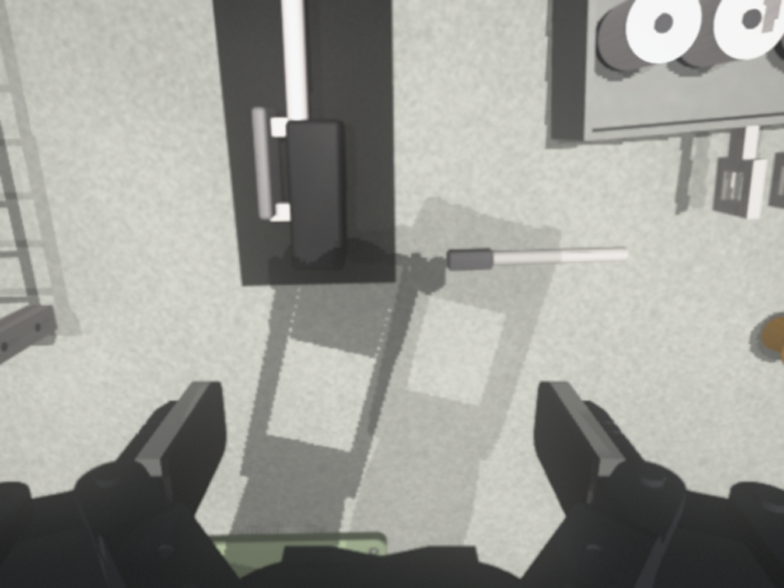

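View pics/t23.png

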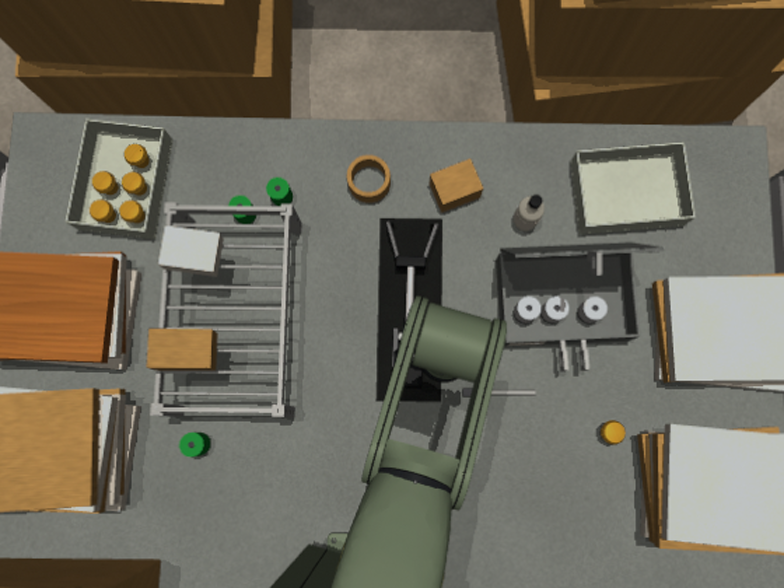

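The feet are all in the box at 1.4x pixels (528,309), (557,309) and (595,308), and the reacher lies on its mat. Next I'll go behind the lid with the fingers shut and push it down off-centre, clear of the lid's eye.

```bash
python3 -m handwheel '[[0.04,-0.006,0,0,0,0,0],[0.04,-0.006,0,0,0,0,0.5],[0.04,-0.006,0,0,0,0,1],[0.04,-0.006,0,0,0,0,1],[0.04,-0.006,0,0,0,0,1]]' 40
python3 -m handwheel '[[0.04,-0.006,0,0,0,0,1],[0.04,-0.004,-0.01,0,0,0,1],[0.03,0,-0.01,0,0,0,1],[0,0,0,0,0,0,1]]' 40
python3 - <<'E'
from h import *
shot("scene","s24",(0,60,400,400),1.8); shot("wrist","w24",sc=1.4)
E
```

```text
clock: 25.7
eef_pos: [0.6112, -0.1254, 0.2804]
eef_rot: [[1.0, -0.014, -0.003], [-0.014, -1.0, 0.001], [-0.003, -0.001, -1.0]]
wrist_force: [-0.6, -0.2, 1.0]
grip_width: 0.0254
clock: 26.03
eef_pos: [0.7233, -0.1348, 0.2539]
eef_rot: [[1.0, -0.013, -0.007], [-0.013, -1.0, 0.003], [-0.007, -0.003, -1.0]]
wrist_force: [-0.9, 0.1, -2.2]
grip_width: 0.0001
```

View pics/s24.png

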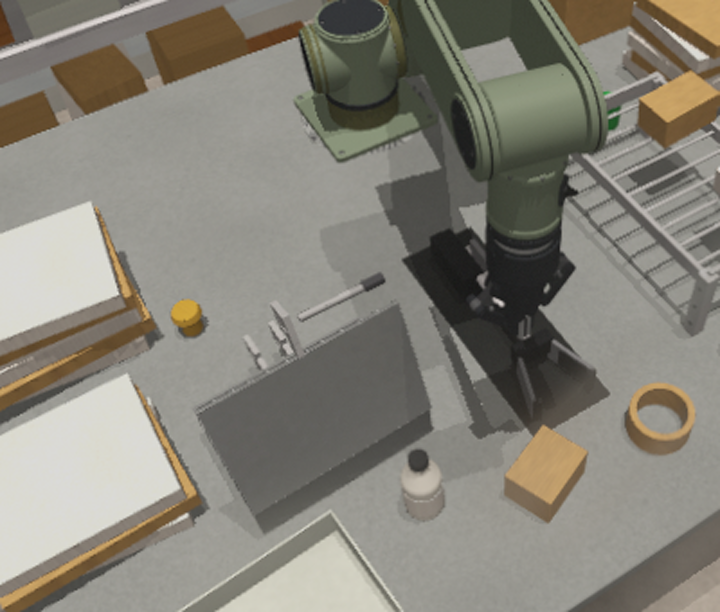

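View pics/w24.png

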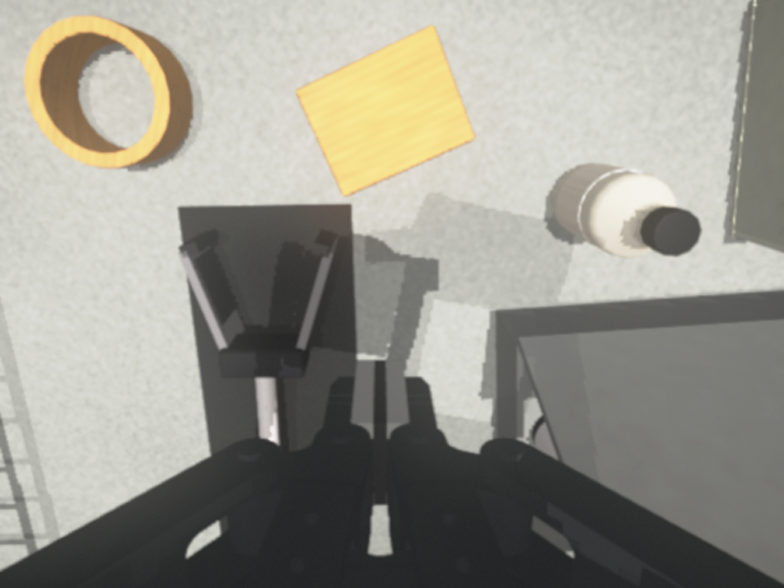

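Run:
```python
from h import *
np.set_printoptions(precision=4,suppress=True)
C=cal("wrist"); p=np.array([(497,311),(784,290),(520,336),(784,320)])/1.4
print(onz(C,p,.07)); print("cap",onz(C,np.array([(670,230)])/1.4,.13))
S=cal("scene"); q=np.array([(197,412),(398,304),(432,412),(262,515)])/1.8+[0,60]
for z in (.07,.1,.22,.24): print(z,onz(S,q,z))
```

```text
[[ 0.6746 -0.2127  0.07  ]
 [ 0.6871 -0.3977  0.07  ]
 [ 0.6565 -0.2291  0.07  ]
 [ 0.6662 -0.4023  0.07  ]]
cap [[ 0.7402 -0.2852  0.13  ]]
0.07 [[ 0.4978 -0.4914  0.07  ]
 [ 0.4829 -0.1806  0.07  ]
 [ 0.6628 -0.2273  0.07  ]
 [ 0.6776 -0.4746  0.07  ]]
0.1 [[ 0.5189 -0.4905  0.1   ]
 [ 0.5044 -0.1891  0.1   ]
 [ 0.6788 -0.2344  0.1   ]
 [ 0.6932 -0.4742  0.1   ]]
0.22 [[ 0.603  -0.4868  0.22  ]
 [ 0.5904 -0.2231  0.22  ]
 [ 0.743  -0.2628  0.22  ]
 [ 0.7555 -0.4726  0.22  ]]
0.24 [[ 0.617  -0.4862  0.24  ]
 [ 0.6047 -0.2288  0.24  ]
 [ 0.7537 -0.2675  0.24  ]
 [ 0.7659 -0.4723  0.24  ]]
```

```bash
python3 -m handwheel '[[-0.005,-0.034,0,0,0,0,1],[-0.005,-0.034,0,0,0,0,1],[-0.005,-0.034,-0.01,0,0,0,1],[-0.005,-0.033,-0.02,0,0,0,1],[0,0,-0.018,0,0,0,1]]'
python3 -m handwheel '[[-0.025,0,0,0,0,0,1],[-0.02,0,0,0,0,0,1],[-0.016,0,0,0,0,0,1],[0,0,0,0,0,0,1]]'
python3 - <<'E'
from h import *
shot("scene","s25",(0,60,400,400),1.8)
E
```

```text
clock: 26.55
eef_pos: [0.697, -0.2776, 0.2152]
eef_rot: [[1.0, -0.021, 0.001], [-0.021, -1.0, -0.004], [0.001, 0.004, -1.0]]
wrist_force: [0.1, 1.2, -0.6]
grip_width: -0.0003
clock: 26.88
eef_pos: [0.6346, -0.271, 0.216]
eef_rot: [[1.0, -0.017, -0.002], [-0.017, -1.0, 0.0], [-0.002, -0.0, -1.0]]
wrist_force: [-0.0, -1.3, 1.0]
grip_width: 0.0
```

View pics/s25.png

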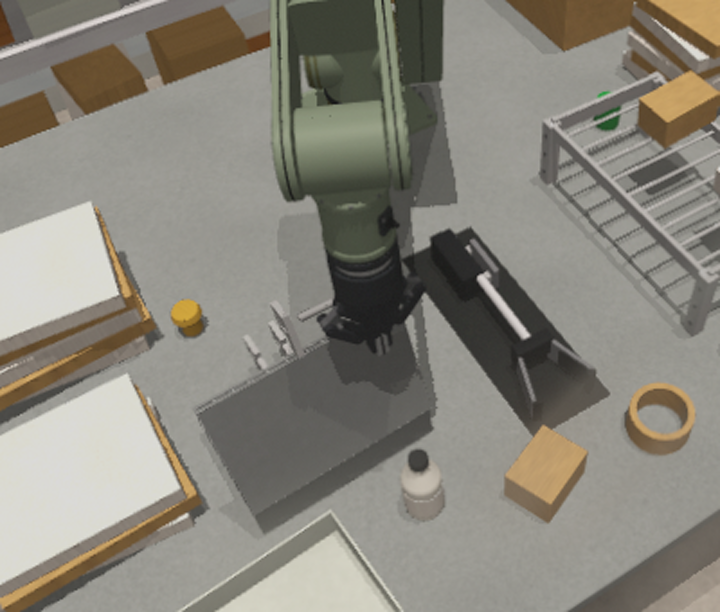

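```bash
python3 -m handwheel '[[-0.016,0,-0.008,0,0,0,1],[-0.016,0,-0.008,0,0,0,1],[-0.014,0,-0.011,0,0,0,1],[-0.014,0,-0.011,0,0,0,1],[0,0,0,0,0,0,1]]'
python3 -m handwheel '[[-0.011,0,-0.014,0,0,0,1],[-0.011,0,-0.014,0,0,0,1],[-0.007,0,-0.016,0,0,0,1],[-0.007,0,-0.016,0,0,0,1],[0,0,0,0,0,0,1]]'
python3 - <<'E'
from h import *
shot("scene","s26",(0,60,400,400),1.8)
E
```

```text
clock: 27.35
eef_pos: [0.5759, -0.2707, 0.1756]
eef_rot: [[1.0, -0.016, -0.004], [-0.016, -1.0, 0.001], [-0.004, -0.001, -1.0]]
wrist_force: [-0.1, -0.4, -1.1]
grip_width: -0.0002
clock: 27.77
eef_pos: [0.5408, -0.2705, 0.1146]
eef_rot: [[1.0, -0.016, -0.005], [-0.016, -1.0, 0.003], [-0.005, -0.002, -1.0]]
wrist_force: [-1.5, 0.1, 0.1]
grip_width: 0.0003
```

View pics/s26.png

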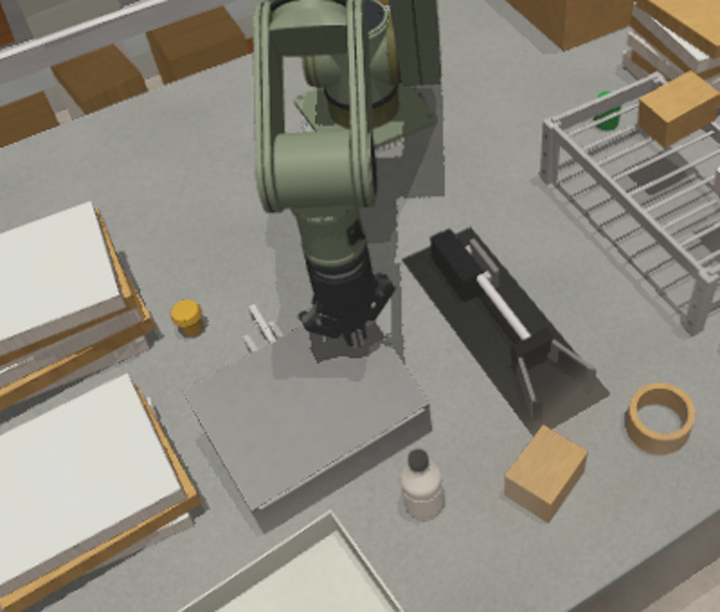

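The lid is nearly down, so I'll keep pressing in small steps.

```bash
python3 -m handwheel '[[-0.005,0,-0.015,0,0,0,1],[-0.003,0,-0.015,0,0,0,1],[0,0,0,0,0,0,1]]'
python3 -m handwheel '[[0,0,-0.004,0,0,0,1],[0,0,-0.003,0,0,0,1],[0,0,0,0,0,0,1]]'
```

```text
clock: 28.07
eef_pos: [0.5342, -0.2711, 0.0857]
eef_rot: [[1.0, -0.015, -0.002], [-0.015, -1.0, 0.001], [-0.002, -0.001, -1.0]]
wrist_force: [-0.6, 1.5, -0.9]
grip_width: 0.0002
clock: 28.32
eef_pos: [0.5353, -0.2718, 0.0802]
eef_rot: [[1.0, -0.015, 0.001], [-0.015, -1.0, -0.001], [0.001, 0.001, -1.0]]
wrist_force: [-0.3, -1.0, -0.5]
grip_width: 0.0001
```

```bash
python3 -m handwheel '[[0,0,-0.003,0,0,0,1],[0,0,0,0,0,0,1]]'
python3 -m handwheel '[[0,0,-0.003,0,0,0,1],[0,0,0,0,0,0,1]]'
```

```text
clock: 28.48
eef_pos: [0.5353, -0.272, 0.078]
eef_rot: [[1.0, -0.016, 0.002], [-0.016, -1.0, -0.001], [0.002, 0.001, -1.0]]
wrist_force: [-0.0, 0.7, 5.3]
grip_width: -0.0001
clock: 28.65
eef_pos: [0.5354, -0.272, 0.0778]
eef_rot: [[1.0, -0.016, 0.003], [-0.016, -1.0, -0.002], [0.003, 0.002, -1.0]]
wrist_force: [-5.2, 3.5, 20.5]
grip_width: 0.0001
```

```bash
python3 -m handwheel '[[0,0,0.03,0,0,0,1],[0,0,0.04,0,0,0,1],[-0.03,-0.01,0.02,0,0,0,0.5],[-0.04,-0.01,0.02,0,0,0,0],[-0.04,-0.01,0.02,0,0,0,-0.5]]'
python3 -m handwheel '[[-0.035,-0.01,0.02,0,0,0,-0.5],[-0.02,-0.005,0.01,0,0,0,-0.5],[0,0,0,0,0,0,-0.5],[0,0,0,0,0,0,-0.5]]'
python3 - <<'E'
from h import *
shot("wrist","w27",sc=1.4); shot("top","t27",(300,120,480,300),3)
E
```

```text
clock: 29.07
eef_pos: [0.4311, -0.3001, 0.2015]
eef_rot: [[1.0, -0.014, 0.001], [-0.014, -1.0, -0.001], [0.001, 0.001, -1.0]]
wrist_force: [0.2, -0.8, 0.0]
grip_width: 0.0359
clock: 29.4
eef_pos: [0.3763, -0.3154, 0.2313]
eef_rot: [[1.0, -0.018, 0.003], [-0.018, -1.0, -0.002], [0.003, 0.002, -1.0]]
wrist_force: [0.5, 0.1, 0.8]
grip_width: 0.064
```

View pics/w27.png

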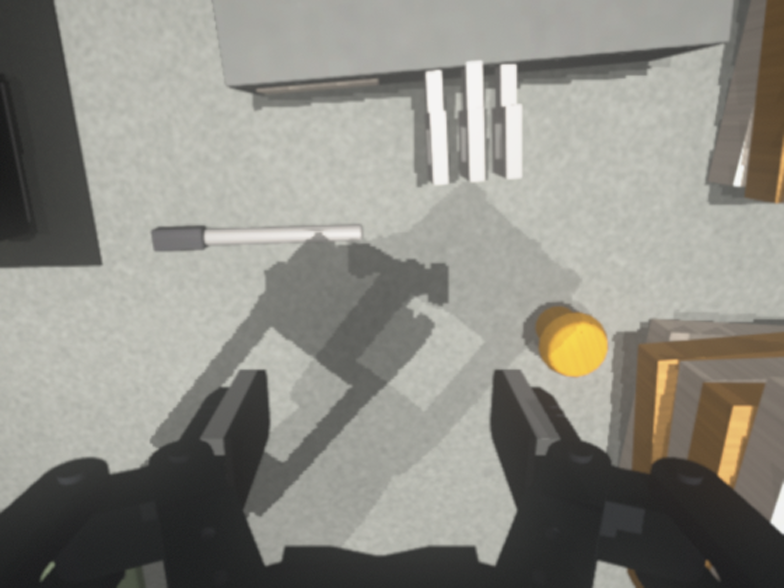

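View pics/t27.png

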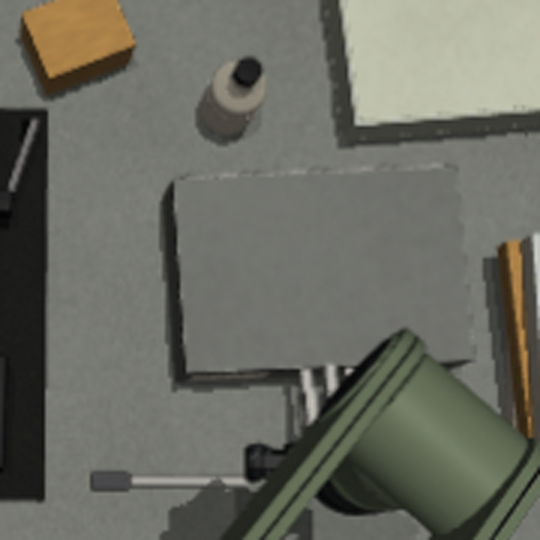

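Run:
```python
from h import *
np.set_printoptions(precision=4,suppress=True)
C=cal("wrist"); f=lambda l,z:onz(C,np.array(l,float)/1.4,z)
L=f([(430,111),(446,110),(449,183),(433,185)],.079);M=f([(468,180),(485,180)],.079);R=f([(503,104),(520,104),(522,177),(506,178)],.079)
print(L,L.mean(0));print(M,M.mean(0));print(R,R.mean(0))
e=f([(228,86),(728,42)],.076); print(e,np.degrees(np.arctan2(*(e[1]-e[0])[:2])))
print("pin",f([(152,239),(204,237),(362,233)],.0075))
T=cal("top"); g=lambda l,z:onz(T,np.array(l,float)/3+[300,120],z)
c=g([(172,181),(456,168),(472,360),(186,372)],.078);print(c,c.mean(0))
```

```text
[[ 0.4587 -0.3427  0.079 ]
 [ 0.4591 -0.3511  0.079 ]
 [ 0.4214 -0.3537  0.079 ]
 [ 0.4204 -0.345   0.079 ]] [ 0.4399 -0.3481  0.079 ]
[[ 0.4229 -0.364   0.079 ]
 [ 0.4227 -0.3732  0.079 ]] [ 0.4228 -0.3686  0.079 ]
[[ 0.4616 -0.3808  0.079 ]
 [ 0.4615 -0.3896  0.079 ]
 [ 0.424  -0.3932  0.079 ]
 [ 0.4236 -0.3846  0.079 ]] [ 0.4427 -0.3871  0.079 ]
[[ 0.4725 -0.2373  0.076 ]
 [ 0.4896 -0.4938  0.076 ]] 176.18023029665085
pin [[ 0.3776 -0.1562  0.0075]
 [ 0.3786 -0.1926  0.0075]
 [ 0.38   -0.303   0.0075]]
[[ 0.6482 -0.2271  0.078 ]
 [ 0.6647 -0.4873  0.078 ]
 [ 0.4874 -0.4955  0.078 ]
 [ 0.472  -0.2389  0.078 ]] [ 0.5681 -0.3622  0.078 ]
```

Lid shut: the hard stop came at z=0.078 with 20 N. The eye centres measure (0.440,-0.348) and (0.443,-0.387) with a box yaw of about 3.7°, so the mid eye is about (0.441,-0.368). The pin's head is centred near (0.378,-0.174).

```bash
python3 -m handwheel '[[0,0.0108,-0.006,0,0,7.07,-0.3],[0,0.0108,-0.006,0,0,7.07,-0.3],[0,0.0108,-0.006,0,0,7.07,-0.3],[0,0.0108,-0.006,0,0,7.07,-0.3],[0,0.0108,-0.006,0,0,7.07,-0.3]]'
python3 -m handwheel '[[0,0.0108,-0.006,0,0,7.07,-0.3],[0,0.0108,-0.006,0,0,7.07,-0.3],[0,0.0108,-0.006,0,0,7.07,-0.3],[0,0.0108,-0.006,0,0,7.07,-0.3],[0,0.0108,-0.006,0,0,7.07,-0.3]]'
python3 -m handwheel '[[0,0.0108,-0.006,0,0,7.07,-0.3],[0,0.0108,-0.006,0,0,7.07,-0.3],[0,0.0108,-0.006,0,0,7.07,-0.3],[0,0,0,0,0,0,-0.3],[0,0,0,0,0,0,-0.3]]'
python3 - <<'E'
from h import *
shot("wrist","w28",sc=1.4)
E
```

```text
clock: 29.92
eef_pos: [0.3774, -0.2597, 0.1987]
eef_rot: [[0.82, 0.572, -0.001], [0.572, -0.82, 0.001], [-0.0, -0.002, -1.0]]
wrist_force: [0.4, 0.3, -0.1]
grip_width: 0.0558
clock: 30.33
eef_pos: [0.3773, -0.2056, 0.1688]
eef_rot: [[0.338, 0.941, -0.001], [0.941, -0.338, 0.001], [0.001, -0.002, -1.0]]
wrist_force: [-0.5, -0.4, 0.5]
grip_width: 0.0557
clock: 30.75
eef_pos: [0.377, -0.1738, 0.1513]
eef_rot: [[-0.017, 1.0, -0.001], [1.0, 0.017, 0.001], [0.001, -0.001, -1.0]]
wrist_force: [-0.2, 0.3, 0.1]
grip_width: 0.0558
```

View pics/w28.png

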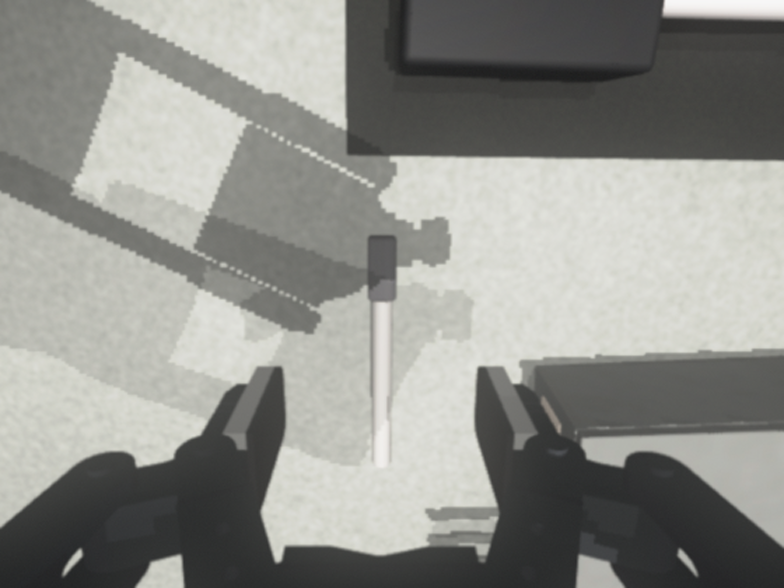

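Run:
```python
from h import *
np.set_printoptions(precision=4,suppress=True)
C=cal("wrist"); print(onz(C,np.array([(368,238),(396,238),(369,299),(396,299)])/1.4,.013)); print(onz(C,np.array([(382,464)])/1.4,.01)); print(state()["eef_pos"])
```

```text
[[ 0.3712 -0.1584  0.013 ]
 [ 0.3863 -0.1581  0.013 ]
 [ 0.3722 -0.1931  0.013 ]
 [ 0.3873 -0.1928  0.013 ]]
[[ 0.3817 -0.3026  0.01  ]]
[ 0.3773 -0.1744  0.1518]
```

```bash
python3 -m handwheel '[[0.002,-0.001,-0.04,0,0,0,-0.3],[0,0,-0.04,0,0,0,-0.3],[0,0,-0.04,0,0,0,-0.3],[0,0,-0.018,0,0,0,-0.3],[0,0,0,0,0,0,-0.3]]'
python3 -m handwheel '[[0,0,-0.007,0,0,0,-0.3],[0,0,0,0,0,0,-0.3]]'
```

```text
clock: 31.22
eef_pos: [0.3764, -0.1748, 0.0109]
eef_rot: [[-0.015, 1.0, -0.007], [1.0, 0.015, 0.004], [0.004, -0.007, -1.0]]
wrist_force: [0.2, -0.6, -0.2]
grip_width: 0.0557
clock: 31.38
eef_pos: [0.3795, -0.1762, 0.0073]
eef_rot: [[-0.017, 1.0, 0.001], [1.0, 0.017, -0.001], [-0.001, 0.001, -1.0]]
wrist_force: [0.2, 0.8, -0.2]
grip_width: 0.0553
```

```bash
python3 -m handwheel '[[0,0,-0.004,0,0,0,0],[0,0,0,0,0,0,0.5],[0,0,0,0,0,0,0.9],[0,0,0,0,0,0,0.9],[0,0,0,0,0,0,0.9]]' 50
python3 -m handwheel '[[0,0,0,0,0,0,0.9],[0,0,0,0,0,0,0.9]]' 50
```

```text
clock: 31.8
eef_pos: [0.379, -0.1758, 0.004]
eef_rot: [[-0.018, 1.0, 0.002], [1.0, 0.018, -0.001], [-0.001, 0.002, -1.0]]
wrist_force: [-1.7, 0.3, 7.4]
grip_width: 0.0142
clock: 31.97
eef_pos: [0.3791, -0.1758, 0.004]
eef_rot: [[-0.018, 1.0, 0.002], [1.0, 0.018, -0.001], [-0.001, 0.002, -1.0]]
wrist_force: [-1.1, 1.6, 6.0]
grip_width: 0.0142
```

```bash
python3 -m handwheel '[[0,0,0.02,0,0,0,0.9],[0,0,0.03,0,0,0,0.9],[0,0,0.03,0,0,0,0.9],[0,0,0,0,0,0,0.9],[0,0,0,0,0,0,0.9]]' 60
python3 - <<'E'
from h import *
shot("wrist","w29",sc=1.4); shot("scene","s29",(130,130,330,290),3.5)
E
```

```text
clock: 32.38
eef_pos: [0.3795, -0.1759, 0.0845]
eef_rot: [[-0.018, 1.0, 0.004], [1.0, 0.018, -0.002], [-0.002, 0.004, -1.0]]
wrist_force: [-0.1, -0.2, -2.5]
grip_width: 0.0137
```

View pics/w29.png

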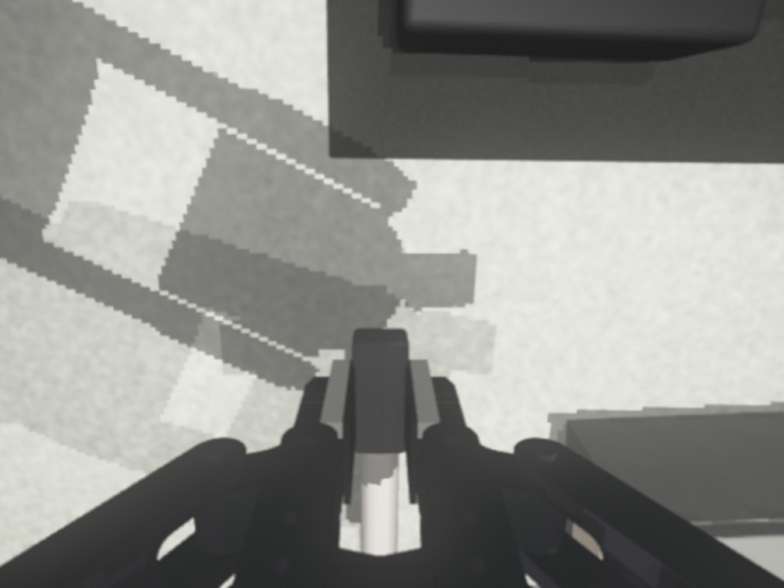

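View pics/s29.png

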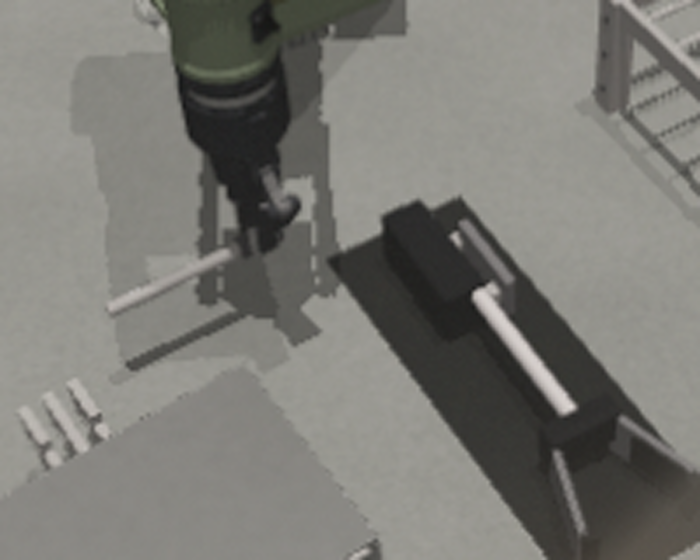

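Run:
```python
from h import *
np.set_printoptions(precision=4,suppress=True)
S=cal("scene")
o,d=ray(S,np.array([[(113,306)]],float).reshape(-1,2)/3.5+[130,130])
for z in (.06,.07,.08,.087,.095): print((o+d[0]*(z-o[2])/d[0][2]))
# expected pixel of tip and of a midpoint for level pin
print((proj(S,[(.3818,-.3035,.087),(.3803,-.22,.087),(.3818,-.3035,.077)])-[130,130])*3.5)
```

```text
[ 0.3575 -0.2926  0.06  ]
[ 0.3659 -0.2943  0.07  ]
[ 0.3742 -0.296   0.08  ]
[ 0.3801 -0.2972  0.087 ]
[ 0.3867 -0.2985  0.095 ]
[[106.1509 311.1394]
 [206.6489 263.2931]
 [108.661  319.4657]]
```

```bash
python3 -m handwheel '[[0.017,-0.01,0,0,0,0.9,0.9],[0.017,-0.01,0,0,0,0.9,0.9],[0.017,-0.011,0,0,0,0.9,0.9],[0,0,-0.02,0,0,0,0.9],[0,0,-0.007,0,0,0,0.9]]' 60
python3 -m handwheel '[[0,0,0,0,0,0,0.9],[0,0,0,0,0,0,0.9]]' 60
python3 - <<'E'
from h import *
shot("top","t30",(340,200,460,320),5); shot("scene","s30",(110,150,290,290),4)
E
```

```text
clock: 32.9
eef_pos: [0.4284, -0.206, 0.0531]
eef_rot: [[-0.064, 0.998, -0.005], [0.998, 0.064, 0.002], [0.003, -0.004, -1.0]]
wrist_force: [-1.4, 0.3, -1.3]
grip_width: 0.0138
clock: 33.07
eef_pos: [0.4278, -0.2056, 0.0547]
eef_rot: [[-0.065, 0.998, -0.004], [0.998, 0.065, 0.002], [0.002, -0.004, -1.0]]
wrist_force: [0.4, 0.1, -0.7]
grip_width: 0.0139
```

View pics/t30.png

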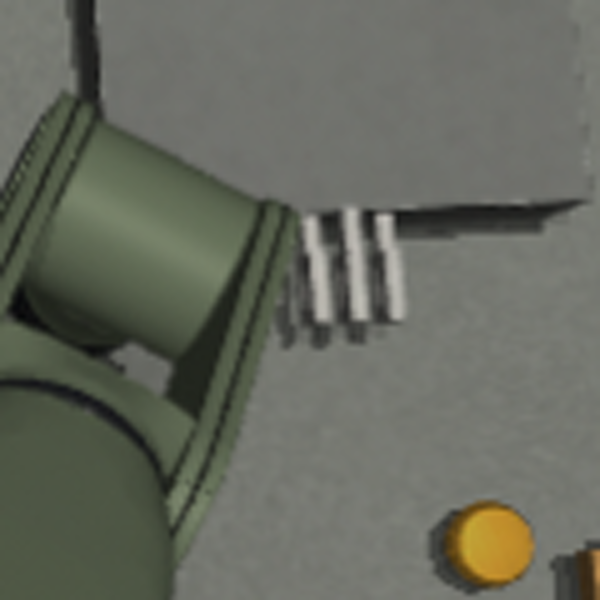

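View pics/s30.png

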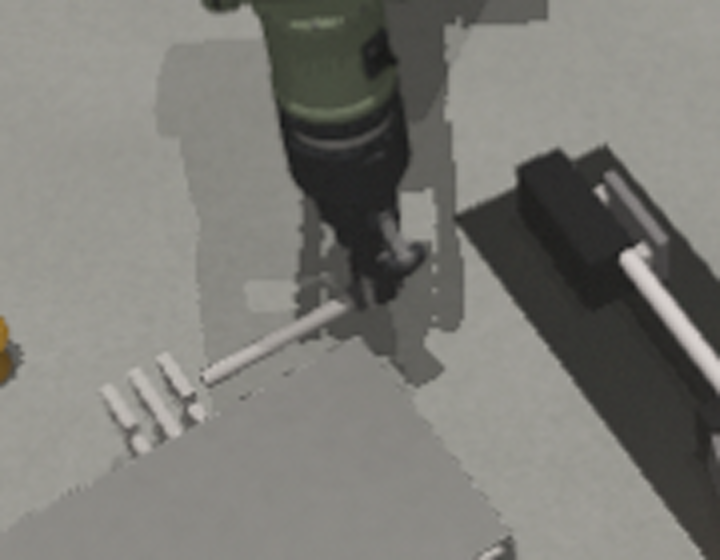

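Run:
```python
from h import *
np.set_printoptions(precision=4,suppress=True)
S=cal("scene"); f=lambda l,z:onz(S,np.array(l,float)/4+[110,150],z)
print("L",f([(165,356),(188,394)],.079),"R",f([(107,388),(132,426)],.079))
print("tip",f([(209,378)],.0572)); print("shank far",f([(345,307)],.0572))
T=cal("top"); g=lambda l,z:onz(T,np.array(l,float)/5+[340,200],z)
L=g([(303,216),(319,216),(332,322),(315,323)],.079);R=g([(376,214),(392,214),(405,320),(389,320)],.079);print("top",L.mean(0),R.mean(0)); print(L,R)
print(state()["eef_pos"])
```

```text
L [[ 0.4226 -0.3483  0.079 ]
 [ 0.4575 -0.3476  0.079 ]] R [[ 0.426  -0.3893  0.079 ]
 [ 0.4611 -0.3869  0.079 ]]
tip [[ 0.4369 -0.3286  0.0572]]
shank far [[ 0.4324 -0.2289  0.0572]]
top [ 0.4474 -0.3497  0.079 ] [ 0.4493 -0.389   0.079 ]
[[ 0.4759 -0.3426  0.079 ]
 [ 0.4761 -0.3512  0.079 ]
 [ 0.4191 -0.357   0.079 ]
 [ 0.4184 -0.3479  0.079 ]] [[ 0.4777 -0.3819  0.079 ]
 [ 0.4778 -0.3905  0.079 ]
 [ 0.4209 -0.396   0.079 ]
 [ 0.4207 -0.3874  0.079 ]]
[ 0.429  -0.2061  0.056 ]
```

```bash
python3 -m handwheel '[[0.0012,0,0.001,0,0,0,0.9],[0,0,0,0,0,0,0.9],[0,0,0,0,0,0,0.9]]' 60
python3 -m handwheel '[[0.0005,-0.008,0,0,0,0,0.9],[0.0005,-0.008,0,0,0,0,0.9],[0.0005,-0.008,0,0,0,0,0.9],[0,0,0,0,0,0,0.9]]' 60
python3 - <<'E'
from h import *
shot("scene","s31",(110,150,290,290),4)
E
```

```text
clock: 33.42
eef_pos: [0.431, -0.2065, 0.0577]
eef_rot: [[-0.065, 0.998, 0.001], [0.998, 0.065, -0.001], [-0.001, 0.001, -1.0]]
wrist_force: [0.1, -0.2, -0.7]
grip_width: 0.0139
clock: 33.75
eef_pos: [0.4329, -0.2324, 0.0573]
eef_rot: [[-0.063, 0.998, 0.001], [0.998, 0.063, -0.001], [-0.001, 0.001, -1.0]]
wrist_force: [0.9, 0.2, -1.2]
grip_width: 0.014
```

View pics/s31.png

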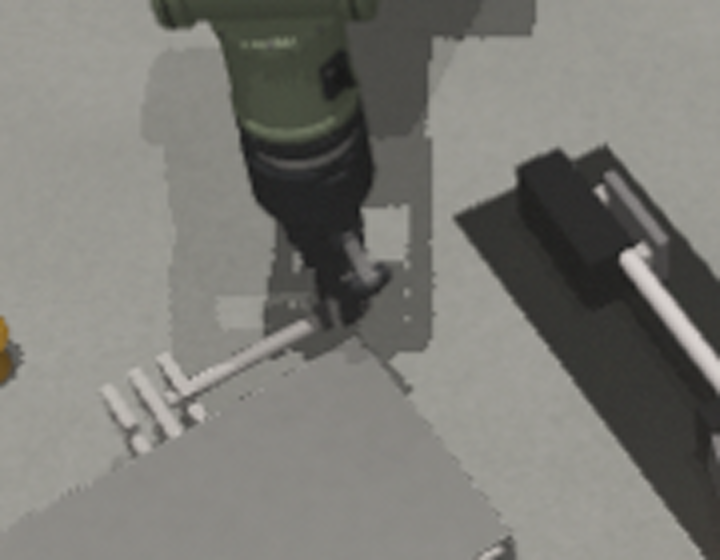

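```bash
python3 -m handwheel '[[0.0005,-0.008,0,0,0,0,0.9],[0.0005,-0.008,0,0,0,0,0.9],[0.0005,-0.008,0,0,0,0,0.9],[0,0,0,0,0,0,0.9]]' 60
python3 -m handwheel '[[0.0006,-0.009,0,0,0,0,0.9],[0.0006,-0.009,0,0,0,0,0.9],[0.0006,-0.009,0,0,0,0,0.9],[0,0,0,0,0,0,0.9]]' 60
python3 - <<'E'
from h import *
shot("scene","s32",(110,150,290,290),4)
E
```

```text
clock: 34.13
eef_pos: [0.4343, -0.2563, 0.0572]
eef_rot: [[-0.064, 0.998, 0.001], [0.998, 0.064, -0.001], [-0.001, 0.001, -1.0]]
wrist_force: [0.4, -0.4, -0.2]
grip_width: 0.0142
clock: 34.47
eef_pos: [0.4362, -0.2835, 0.0572]
eef_rot: [[-0.064, 0.998, 0.001], [0.998, 0.064, -0.001], [-0.001, 0.001, -1.0]]
wrist_force: [-0.1, -0.8, -0.2]
grip_width: 0.0142
```

View pics/s32.png

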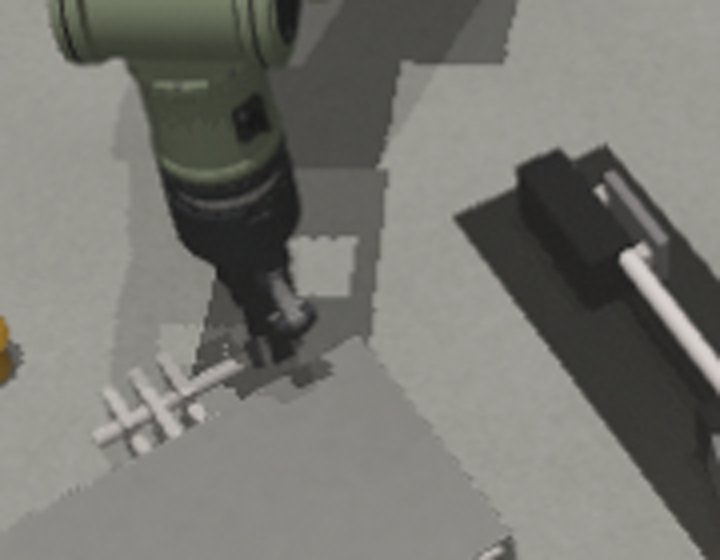

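```bash
python3 -m handwheel '[[0.0006,-0.009,0,0,0,0,0.9],[0.0006,-0.009,0,0,0,0,0.9],[0.0004,-0.007,0,0,0,0,0.9],[0,0,0,0,0,0,0.9]]' 60
python3 -m handwheel '[[0,0,-0.002,0,0,0,0.9],[0,0,0,0,0,0,0.4],[0,0,0,0,0,0,0.2],[0,0,0,0,0,0,0.2],[0,0,0,0,0,0,0.2]]' 30
python3 - <<'E'
from h import *
shot("scene","s33",(110,150,290,290),4)
E
```

```text
clock: 34.85
eef_pos: [0.4377, -0.3082, 0.0572]
eef_rot: [[-0.064, 0.998, 0.001], [0.998, 0.064, -0.001], [-0.001, 0.001, -1.0]]
wrist_force: [0.4, 0.3, -1.0]
grip_width: 0.0136
clock: 35.27
eef_pos: [0.4372, -0.3063, 0.0552]
eef_rot: [[-0.065, 0.998, 0.0], [0.998, 0.065, -0.0], [-0.0, 0.0, -1.0]]
wrist_force: [1.3, -0.3, 0.3]
grip_width: 0.0342
```

View pics/s33.png

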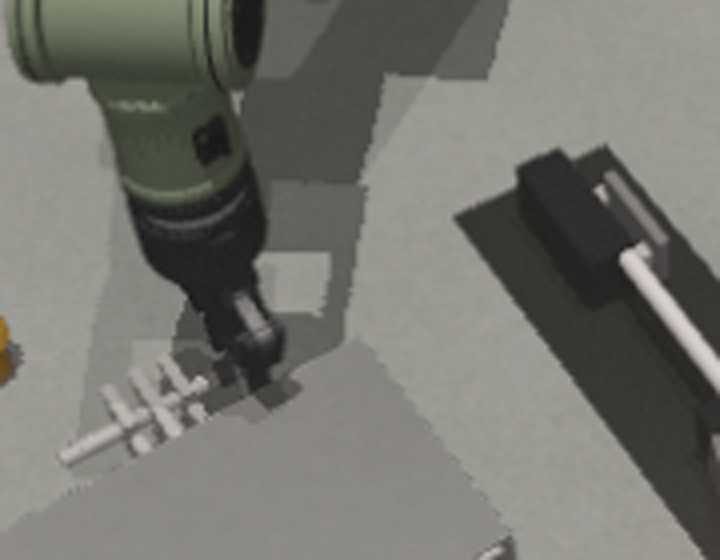

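Released. I'll rise straight up, back away and check.

```bash
python3 -m handwheel '[[0,0,0.02,0,0,0,0.2],[0,0,0.03,0,0,0,0.2],[0,0,0.04,0,0,0,0.2],[0,0,0.04,0,0,0,0.2],[-0.01,0.02,0.03,0,0,0,0]]'
python3 -m handwheel '[[-0.04,0,0.01,0,0,-7,0],[-0.04,0,0.01,0,0,-7,0],[-0.02,0,0,0,0,-7,0],[0,0,0,0,0,-7,0],[0,0,0,0,0,-7,0]]'
python3 -m handwheel '[[0,-0.01,0,0,0,-7,0],[0,-0.01,0,0,0,-7,0],[0,-0.01,0,0,0,-7,0],[0,0,0,0,0,-7,0],[0,0,0,0,0,-7,0]]'
python3 -m handwheel '[[0,0,0,0,0,-7,0],[0,0,0,0,0,-7,0],[0,0,0,0,0,-7,0],[0,0,0,0,0,0,0]]'
python3 - <<'E'
from h import *
shot("wrist","w34",sc=1.4); shot("scene","s34",sc=1.4); shot("top","t34",sc=1.4)
E
```

```text
clock: 35.73
eef_pos: [0.4295, -0.2892, 0.2185]
eef_rot: [[-0.064, 0.998, 0.005], [0.998, 0.064, -0.005], [-0.005, 0.005, -1.0]]
wrist_force: [0.4, -0.2, 1.3]
grip_width: 0.0424
clock: 36.15
eef_pos: [0.3259, -0.2862, 0.2359]
eef_rot: [[0.526, 0.851, 0.001], [0.851, -0.526, -0.001], [-0.0, 0.002, -1.0]]
wrist_force: [0.5, -0.4, 0.2]
grip_width: 0.0428
clock: 36.57
eef_pos: [0.327, -0.3168, 0.2351]
eef_rot: [[0.918, 0.396, 0.0], [0.396, -0.918, -0.0], [-0.0, 0.0, -1.0]]
wrist_force: [-0.0, -0.0, -0.1]
grip_width: 0.0426
clock: 36.9
eef_pos: [0.3271, -0.3163, 0.2352]
eef_rot: [[0.999, 0.046, 0.0], [0.046, -0.999, -0.0], [0.0, 0.0, -1.0]]
wrist_force: [-0.4, -0.4, 1.3]
grip_width: 0.0426
```

View pics/w34.png

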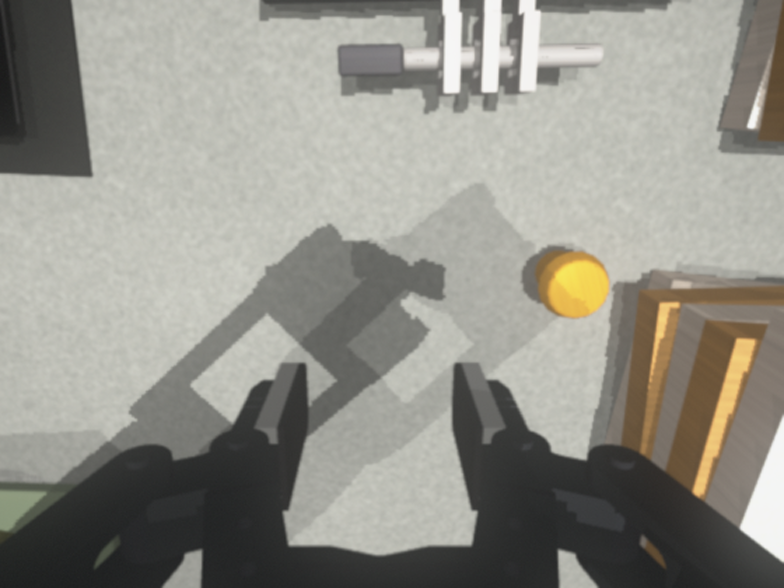

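View pics/s34.png

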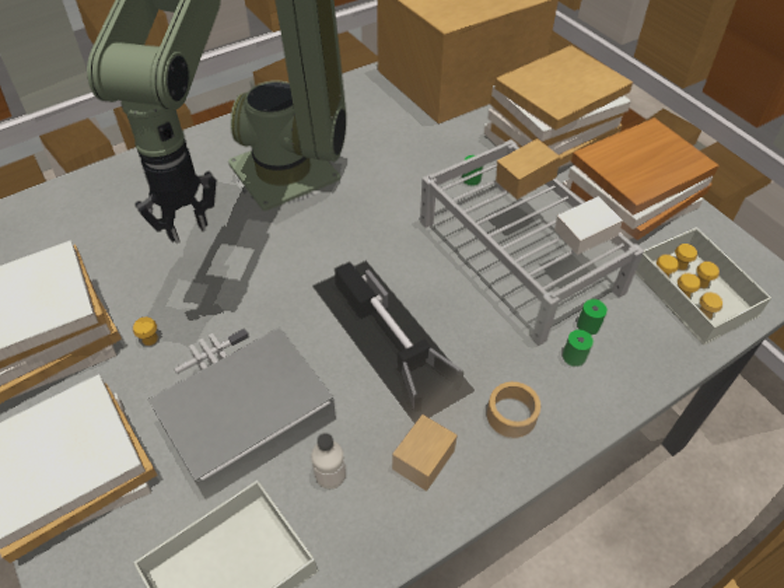

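View pics/t34.png

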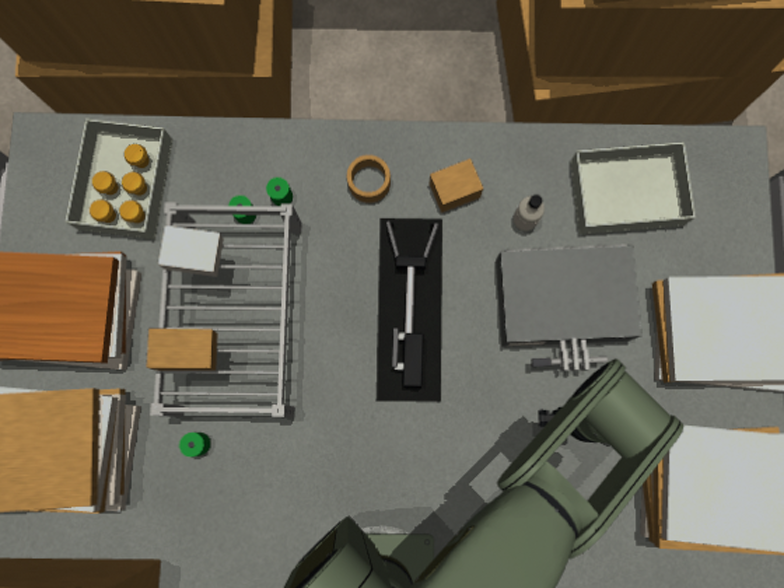

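Run:
```python
from h import *
np.set_printoptions(precision=4,suppress=True)
C=cal("wrist"); p=onz(C,np.array([(404,58),(602,55)])/1.4,.057); print(p,p.mean(0),np.linalg.norm(p[1]-p[0]))
o=np.array([.4414,-.368]);a=np.radians(3.7);d=p.mean(0)[:2]-o
print("box x,y off",d@[np.cos(a),np.sin(a)],d@[-np.sin(a),np.cos(a)])
T=cal("top");g=onz(T,np.array([(405,333),(422,333),(420,387),(403,386)])/1.4,.059);print("grip",g)
```

```text
[[ 0.4381 -0.3248  0.057 ]
 [ 0.4452 -0.4345  0.057 ]] [ 0.4417 -0.3797  0.057 ] 0.10995221013649496
box x,y off -0.00048638370608712676 -0.011647508773157678
grip [[ 0.4878 -0.0425  0.059 ]
 [ 0.4884 -0.0757  0.059 ]
 [ 0.3832 -0.0732  0.059 ]
 [ 0.3846 -0.0404  0.059 ]]
```

```bash
python3 -c "
from bench import workorder
print(workorder.sign_off())"
```

```text
the job is handed in; nothing more can be done
None
```

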